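# Hang the rinsed cell cans to drain and blow them off

### The job

Hang every rinsed cell can from the rubber mat mouth-down on the draining rack, one to a peg, pushed fully home so that its bottom rests on the peg tip. When all of them hang, press the blow-off treadle right down to its stop, keep it there for a good second, and let it come back up. Leave the cans hanging, and do not push or tip the bottle, the jar or the yellow button box.

Things in the scene. Friction and masses are not known exactly. Their poses are not given: they have to be found in the camera images.
- can_1: open rectangular aluminium cell can lying flat on the dark mat, mouth towards the robot give or take 35 degrees: 90 mm long, 50 wide, 36 thick, walls and closed bottom 3 mm, about 90 g, all alike; some absent (None). Origin: middle of the wide face it first lies on; x along its length out of the open mouth, y across the width, z through the thickness (middle at +18 mm)
- can_1_in (a point): centre of the inner face of the closed bottom of can_1, 42 mm behind the can's middle
- can_1_mouth (a point): centre of the open mouth of can_1, 45 mm ahead of the can's middle
- can_2: open rectangular aluminium cell can lying flat on the dark mat, mouth towards the robot give or take 35 degrees: 90 mm long, 50 wide, 36 thick, walls and closed bottom 3 mm, about 90 g, all alike; some absent (None). Origin: middle of the wide face it first lies on; x along its length out of the open mouth, y across the width, z through the thickness (middle at +18 mm)
- can_2_in (a point): centre of the inner face of the closed bottom of can_2, 42 mm behind the can's middle
- can_2_mouth (a point): centre of the open mouth of can_2, 45 mm ahead of the can's middle
- can_3: open rectangular aluminium cell can lying flat on the dark mat, mouth towards the robot give or take 35 degrees: 90 mm long, 50 wide, 36 thick, walls and closed bottom 3 mm, about 90 g, all alike; some absent (None). Origin: middle of the wide face it first lies on; x along its length out of the open mouth, y across the width, z through the thickness (middle at +18 mm)
- can_3_in (a point): centre of the inner face of the closed bottom of can_3, 42 mm behind the can's middle
- can_3_mouth (a point): centre of the open mouth of can_3, 45 mm ahead of the can's middle
- can_4: open rectangular aluminium cell can lying flat on the dark mat, mouth towards the robot give or take 35 degrees: 90 mm long, 50 wide, 36 thick, walls and closed bottom 3 mm, about 90 g, all alike; some absent (None). Origin: middle of the wide face it first lies on; x along its length out of the open mouth, y across the width, z through the thickness (middle at +18 mm)
- can_4_in (a point): centre of the inner face of the closed bottom of can_4, 42 mm behind the can's middle
- can_4_mouth (a point): centre of the open mouth of can_4, 45 mm ahead of the can's middle
- peg_1: draining peg 1 from the robot's left: blue-coated wire hairpin, 6 mm thick, 30 mm wide over all, 130 mm long, leaning 55 degrees from upright, away from the robot and somewhat to its left. Origin: outermost point of the round tip, 112 mm above the table; z along the peg, outwards and up; y along the row (the hairpin's width); x forward and down. A can fully home has its inner bottom on the tip
- peg_2: draining peg 2 from the robot's left: blue-coated wire hairpin, 6 mm thick, 30 mm wide over all, 130 mm long, leaning 55 degrees from upright, away from the robot and somewhat to its left. Origin: outermost point of the round tip, 112 mm above the table; z along the peg, outwards and up; y along the row (the hairpin's width); x forward and down. A can fully home has its inner bottom on the tip
- peg_3: draining peg 3 from the robot's left: blue-coated wire hairpin, 6 mm thick, 30 mm wide over all, 130 mm long, leaning 55 degrees from upright, away from the robot and somewhat to its left. Origin: outermost point of the round tip, 112 mm above the table; z along the peg, outwards and up; y along the row (the hairpin's width); x forward and down. A can fully home has its inner bottom on the tip
- peg_4: draining peg 4 from the robot's left: blue-coated wire hairpin, 6 mm thick, 30 mm wide over all, 130 mm long, leaning 55 degrees from upright, away from the robot and somewhat to its left. Origin: outermost point of the round tip, 112 mm above the table; z along the peg, outwards and up; y along the row (the hairpin's width); x forward and down. A can fully home has its inner bottom on the tip
- rack: fixed draining rack: white drip tray 155 x 400 mm with 12 mm rim, a steel foot bar (top 42 mm high) along the robot's side, four pegs 95 mm apart rising from it; origin under the tray near its centre, pegs lean to its +x, row along its y. A hanging can's upper wide wall lies on the wires, its mouth clear of bar and tray
- treadle (a joint): hinge angle of the blow-off treadle in rad: 0 = up (sprung, as at the start), 0.35 = fully down on its stop; the spring takes about 2 N to start and 10 N at the stop, pressed at treadle_pad; it springs back when let go
- treadle_pad (a point): where to press: on the upper face of the ribbed aluminium treadle plate (56 mm wide, 95 mm long), 80 mm from its hinge, which is at the end away from the robot, 16 mm above the table. This point is about 50 mm high when up and 23 mm when down, and moves nearly straight down
- treadle_base: fixed base plate of the treadle, 72 mm wide, 6 mm thick; origin on the table below the hinge, the plate reaches 120 mm along its -x (towards the robot) from there
- wash_bottle: bystander: white bottle 60 mm across, 150 mm high, standing; origin under its centre
- jar: bystander: amber jar 64 mm across, 75 mm high; origin under its centre
- pendant: bystander: yellow push-button box 70 x 70 x 76 mm; origin under its centre

How it is judged:
On the way, in this order (a step that is already met when the one before it is completed fails the run):
1. every can present hangs mouth-down, fully home on a peg (((z of can_1_in in the frame of peg_1 between -0.004 and 0.01 m and x of can_1_in in the frame of peg_1 between -0.022 and 0.022 m and y of can_1_in in the frame of peg_1 between -0.022 and 0.022 m and z of can_1_mouth in the frame of peg_1 below -0.07 m) or (z of can_1_in in the frame of peg_2 between -0.004 and 0.01 m and x of can_1_in in the frame of peg_2 between -0.022 and 0.022 m and y of can_1_in in the frame of peg_2 between -0.022 and 0.022 m and z of can_1_mouth in the frame of peg_2 below -0.07 m) or (z of can_1_in in the frame of peg_3 between -0.004 and 0.01 m and x of can_1_in in the frame of peg_3 between -0.022 and 0.022 m and y of can_1_in in the frame of peg_3 between -0.022 and 0.022 m and z of can_1_mouth in the frame of peg_3 below -0.07 m) or (z of can_1_in in the frame of peg_4 between -0.004 and 0.01 m and x of can_1_in in the frame of peg_4 between -0.022 and 0.022 m and y of can_1_in in the frame of peg_4 between -0.022 and 0.022 m and z of can_1_mouth in the frame of peg_4 below -0.07 m)) and linear speed of each of can_1, can_2, can_3, can_4 below 0.03 m/s and ((z of can_2_in in the frame of peg_1 between -0.004 and 0.01 m and x of can_2_in in the frame of peg_1 between -0.022 and 0.022 m and y of can_2_in in the frame of peg_1 between -0.022 and 0.022 m and z of can_2_mouth in the frame of peg_1 below -0.07 m) or (z of can_2_in in the frame of peg_2 between -0.004 and 0.01 m and x of can_2_in in the frame of peg_2 between -0.022 and 0.022 m and y of can_2_in in the frame of peg_2 between -0.022 and 0.022 m and z of can_2_mouth in the frame of peg_2 below -0.07 m) or (z of can_2_in in the frame of peg_3 between -0.004 and 0.01 m and x of can_2_in in the frame of peg_3 between -0.022 and 0.022 m and y of can_2_in in the frame of peg_3 between -0.022 and 0.022 m and z of can_2_mouth in the frame of peg_3 below -0.07 m) or (z of can_2_in in the frame of peg_4 between -0.004 and 0.01 m and x of can_2_in in the frame of peg_4 between -0.022 and 0.022 m and y of can_2_in in the frame of peg_4 between -0.022 and 0.022 m and z of can_2_mouth in the frame of peg_4 below -0.07 m)) and ((z of can_3_in in the frame of peg_1 between -0.004 and 0.01 m and x of can_3_in in the frame of peg_1 between -0.022 and 0.022 m and y of can_3_in in the frame of peg_1 between -0.022 and 0.022 m and z of can_3_mouth in the frame of peg_1 below -0.07 m) or (z of can_3_in in the frame of peg_2 between -0.004 and 0.01 m and x of can_3_in in the frame of peg_2 between -0.022 and 0.022 m and y of can_3_in in the frame of peg_2 between -0.022 and 0.022 m and z of can_3_mouth in the frame of peg_2 below -0.07 m) or (z of can_3_in in the frame of peg_3 between -0.004 and 0.01 m and x of can_3_in in the frame of peg_3 between -0.022 and 0.022 m and y of can_3_in in the frame of peg_3 between -0.022 and 0.022 m and z of can_3_mouth in the frame of peg_3 below -0.07 m) or (z of can_3_in in the frame of peg_4 between -0.004 and 0.01 m and x of can_3_in in the frame of peg_4 between -0.022 and 0.022 m and y of can_3_in in the frame of peg_4 between -0.022 and 0.022 m and z of can_3_mouth in the frame of peg_4 below -0.07 m)) and ((z of can_4_in in the frame of peg_1 between -0.004 and 0.01 m and x of can_4_in in the frame of peg_1 between -0.022 and 0.022 m and y of can_4_in in the frame of peg_1 between -0.022 and 0.022 m and z of can_4_mouth in the frame of peg_1 below -0.07 m) or (z of can_4_in in the frame of peg_2 between -0.004 and 0.01 m and x of can_4_in in the frame of peg_2 between -0.022 and 0.022 m and y of can_4_in in the frame of peg_2 between -0.022 and 0.022 m and z of can_4_mouth in the frame of peg_2 below -0.07 m) or (z of can_4_in in the frame of peg_3 between -0.004 and 0.01 m and x of can_4_in in the frame of peg_3 between -0.022 and 0.022 m and y of can_4_in in the frame of peg_3 between -0.022 and 0.022 m and z of can_4_mouth in the frame of peg_3 below -0.07 m) or (z of can_4_in in the frame of peg_4 between -0.004 and 0.01 m and x of can_4_in in the frame of peg_4 between -0.022 and 0.022 m and y of can_4_in in the frame of peg_4 between -0.022 and 0.022 m and z of can_4_mouth in the frame of peg_4 below -0.07 m))), for 0.3 s.
2. then the treadle is held down on its stop (value of joint treadle above 0.31 rad), for 0.8 s.
At the end, for the whole second after the job is handed in: every can present hangs at rest mouth-down on a peg of its own, its inner bottom within 10 mm of the peg tip along the peg and within 22 mm sideways; the treadle, pressed above 0.31 rad for 0.8 s after the hanging, is back up below 0.05 rad (all of step 1 and value of joint treadle below 0.05 rad); the robot touches nothing.
It fails at once if a bystander is pushed more than 20 mm or tipped (distance of any of wash_bottle, jar, pendant from where it was at the start of the episode above 0.02 m or angle between any of wash_bottle, jar, pendant's own z axis and vertical above 0.35 rad).
Of can_1, can_2, can_3, can_4 only 3 to 4 are there at a start; the rules pass over those that are not, and their reading is None.
At some moment in a run one of can_1, can_2, can_3, can_4 may be knocked a few centimetres aside while the robot is not near it.
It also fails if it takes over 192 s, if anything falls off the work surface, if the arm or the gripper's body presses on something with over 40 N, if the wrist force passes 120 N, or if a joint passes its speed limit or range.

### The arm

A 7-joint arm with a two-finger parallel gripper is mounted at the origin on the work surface. World frame = base frame: x ahead of the robot, y to its left, z up, the work surface at z = 0. Lengths are in m, angles in rad, forces in N, time in s.
With the tool pointing down it reaches from about 0.4 to 0.875 m from the base axis. Payload 6.5 kg.
Tool frame: the origin (TCP) lies on the centre line of the jaws, within the pads' length; the fingertips stand tcp_to_tips ahead of it and the grasp point (between the pads) lies 6 mm ahead of it (tcp_to_tips is the distance from the TCP to the fingertips, in m); z points along the fingers, y is the line along which they close (so a half turn about z gives the same grasp; the last joint's range is limited). The gripper opens to 85 mm and grips with 20 to 120 N. Pads are 22 mm wide; open, the fingers measure 114 mm over their backs; the gripper's body (76 mm by 85 mm) begins 54 mm behind the grasp point. The pads swing forward as they close: fully open they stand 13 mm farther back than shut.
Start: joints at [1.07, 0.536, -0.004, 1.538, 0.003, 1.067, -0.071], TCP at [0.274, -0.59, 0.256] pointing down, gripper open.
Joint ranges: [-2.7, 2.7], [-0.37, 2.16], [-1.27, 1.26], [0.24, 2.4], [-1.31, 4.45], [0.19, 1.91], [-2.76, 2.76]. Speed limits (rad/s): [2.39, 2.39, 3.14, 3.14, 3.14, 3.14, 3.14].

### API

Orientations are given as a unit quaternion [x, y, z, w].
In Python, from station import * gives the robot as it stands. The module is installed in compiled form; this text tells all that it offers.
- The arm moves only by the tool move_arm, never from a script. Its argument "plan" is a list of rows, each an object of numbers: "fingers": the opening, from 0 (shut) to 1 (fully open); "x", "y", "z": the shift along the tool's x, y, z in mm; "ax", "ay", "az": the turn, a rotation vector about the tool's x, y, z in rad. In form: [{"fingers": .., "x": .., "y": .., "z": .., "ax": .., "ay": .., "az": ..}, ...]. A call has 1 to 12 rows; each row is the pose to reach, as a shift and turn from the pose commanded when the call began, along the tool's axes at that moment; what a row does not reach only later rows make up. A row lasts 1/10 s, in which the tool goes at most 50 mm and 8.59 degrees, less where a joint would pass 70% of its speed; a pose out of reach is approached as far as the arm can. A call with a gripper value outside its range is refused whole. The fingers move at their own pace and stop on an object; "squeeze" is the grip in N (left out, the last holds). Time passes only in rows, so rows that repeat a pose let the fingers close. It gives the time, the measured TCP pose, the force, the opening and the grip force at its end, in the units of the state.
- get_obs(): the state, without advancing time (a new reading comes with each control period).
- capture(name): name is "side" or "top" or "wrist"; returns (picture, depth): 420x560x3 uint8, red, green, blue; 420x560 float32, m along the optical axis (not along the pixel's ray), 0 where there is no reading.
- camera_model(name): a dict with "fx", "fy", "cx", "cy" (pixels), "R" (3x3) and "t" (3): a world point X has camera coordinates R X + t. Camera axes: x right, y down, z forward; pixel columns grow to the right and rows downward; lengths in m; the calibration is good to about 2 mm. A picture is of the moment at which its call begins: read the wrist's pose just before it. camera_model takes no time and is no camera call; for the wrist camera it gives the pose at the moment of the call.
- close_job(): hands the job in; it is judged then, once.
The state is a dict: "time_s": time; "joint_positions": joint angles; "joint_velocities": joint speeds; "joint_efforts": joint torques, N m; "tcp_pos": TCP position; "ee_rot": TCP orientation; "force": force on the tool from outside, world axes, zero at the start; "moment": the same for the moment, N m; "finger_gap": opening from 0.0 (shut) to 1.0 (fully open); "finger_force": force on a finger pad.
Only numpy, scipy, OpenCV 4.12 (cv2) and the standard library are available. Lean on these libraries where they do the work, as an engineer would, in place of code of your own. Each camera call takes 0.05 s, during which the arm holds its last target. There are 200 camera calls.

## Working session

There is one attempt and no reset: what is moved stays moved. The work goes in short steps, Python scripts to look and compute and a tool call to move; the robot and the scene stay as the last step left them, time stands still between calls to the robot, and variables do not carry over. Pictures are saved under pics/ and viewed, at most 14 in all, crops included, and the job is handed in when it is done.

Besides the shell and the picture viewer there is one more tool, called after ">>>" as name(argument=value, ...), one argument or row to a line, values as JSON. move_arm: Moves the arm, as the interface text tells. Its arguments: {"type":"object","properties":{"plan":{"type":"array"},"squeeze":{"type":"number"}},"required":["plan"]}

```bash
mkdir -p pics
cat > h.py <<'E'
from station import *
import numpy as np, cv2
from scipy.spatial.transform import Rotation as Ro
def save(n,p): cv2.imwrite('pics/'+n+'.png',cv2.cvtColor(p,cv2.COLOR_RGB2BGR))
def cloud(d,m):
    v,u=np.mgrid[:420,:560]; c=np.stack([(u-m['cx'])/m['fx']*d,(v-m['cy'])/m['fy']*d,d],-1)
    return (c-np.array(m['t']))@np.array(m['R'])
E
python3 - <<'E'
from h import *
o=get_obs();print({k:np.round(v,3) for k,v in o.items()})
for n in('top','side'):
    m=camera_model(n);p,d=capture(n);save(n+'0',p);np.savez(n+'0',p=p,d=d,**m)
    R=np.array(m['R']);print(n,m['fx'],-R.T@np.array(m['t']),R.round(3).tolist())
E
```

```text
{'time_s': np.float64(0.0), 'joint_positions': array([ 1.07 ,  0.537, -0.004,  1.539,  0.003,  1.067, -0.071]), 'joint_velocities': array([-0.   ,  0.   , -0.001,  0.   ,  0.   ,  0.   , -0.001]), 'joint_efforts': array([-0.0000e+00, -5.8342e+01,  1.0480e+00, -2.5911e+01,  1.2000e-02,
        9.0000e-03, -0.0000e+00]), 'tcp_pos': array([ 0.274, -0.589,  0.255]), 'ee_rot': array([ 0.976,  0.216, -0.   , -0.001]), 'force': array([-0.627, -0.304,  0.676]), 'moment': array([ 0.008, -0.012, -0.007]), 'finger_force': np.float64(0.0), 'finger_gap': np.float64(1.003)}
top 433.96246791840497 [ 0.39346881 -0.01553043  1.23613053] [[-0.02, -1.0, -0.007], [-0.985, 0.021, -0.171], [0.171, 0.003, -0.985]]
side 541.2005829901512 [0.53931291 1.11191134 0.85656523] [[-0.999, -0.039, 0.021], [-0.039, 0.576, -0.816], [0.02, -0.816, -0.577]]
```

```bash
python3 -c "
import cv2,numpy as np
a=cv2.imread('pics/top0.png');b=cv2.imread('pics/side0.png');print(a.shape)"; ls
```

```text
(420, 560, 3)
h.py
pics
side0.npz
top0.npz
```

View pics/top0.png

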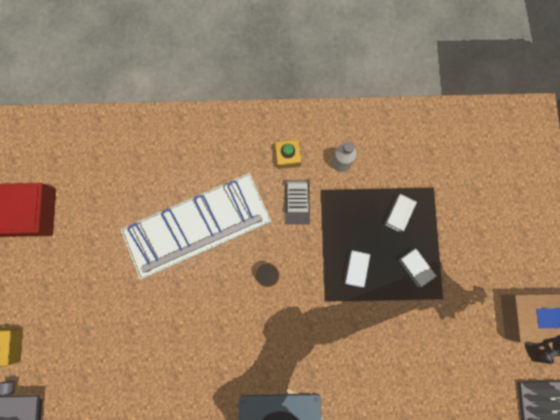

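View pics/side0.png

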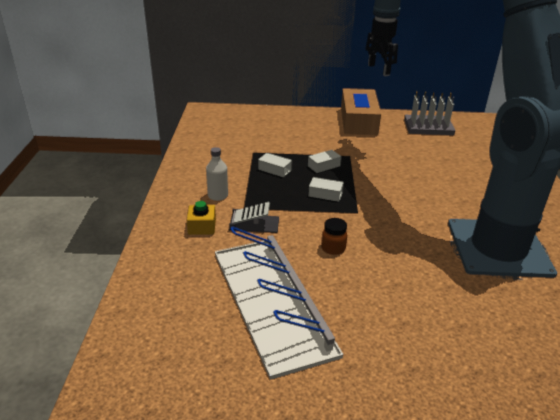

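The top view shows three cans on the mat at about (401,213), (358,269) and (418,267). The rack's pegs have tips near (130,228), (167,212), (200,197) and (232,184). The treadle is at (297,200), the jar at (267,274), the bottle at (344,156) and the pendant at (288,152). The side view agrees.

```bash
cat >> h.py <<'E'
def cans(n,p,d,m):
    P=cloud(d,m); g=p.astype(int)
    ok=(d>0)&(P[...,2]>.024)&(P[...,2]<.05)&(P[...,0]>.3)&(P[...,0]<.75)&(P[...,1]<-.1)&(P[...,1]>-.55)
    k,l,s,c=cv2.connectedComponentsWithStats(ok.astype(np.uint8))
    out=[]
    for i in range(1,k):
        if s[i,4]<150: continue
        q=P[l==i]; q=q[q[:,2]>np.median(q[:,2])-.005]
        (cx,cy),(w,h),a=cv2.minAreaRect((q[:,:2]*1000).astype(np.float32))
        if w<h: a+=90
        a=(a+90)%180-90
        out.append((cx/1000,cy/1000,np.median(q[:,2]),max(w,h),min(w,h),a,c[i].round()))
    return out
E
python3 - <<'E'
from h import *
for n in('top','side'):
    z=dict(np.load(n+'0.npz'));p,d=z['p'],z['d'];P=cloud(d,z)
    print(n,'depth table z',np.median(P[...,2][(abs(P[...,2])<.02)]))
    for c in cans(n,p,d,z): print('can',[np.round(x,3) for x in c])
    h=cv2.cvtColor(p,cv2.COLOR_RGB2HSV)
    b=((h[...,0]>105)&(h[...,0]<130)&(h[...,1]>120)&(h[...,2]>50)&(P[...,1]>-.05)&(P[...,1]<.6)&(P[...,0]>.3)&(P[...,0]<.8)).astype(np.uint8)
    k,l,s,c=cv2.connectedComponentsWithStats(cv2.dilate(b,np.ones((3,3))))
    for i in range(1,k):
        if s[i,4]<60: continue
        q=P[(l==i)&(b>0)]; t=q[q[:,2]>.03]
        if len(t)<5: continue
        t=t[np.argsort(t[:,2])];print('peg',s[i],'hi',t[-6:].round(3).tolist())
    im=cv2.resize(p[130:330,100:480] if n=='top' else p[140:390,150:450],None,fx=2,fy=2,interpolation=cv2.INTER_CUBIC);save(n+'crop',im)
    for nm,(u,v) in dict(top=dict(jar=(267,274),bot=(348,148),pen=(288,150),t1=(297,185),t2=(297,212)),side=dict(jar=(335,228),bot=(216,153),pen=(201,208),t1=(266,208),t2=(240,218)))[n].items(): print(nm,P[v,u].round(3))
E
```

```text
top depth table z 0.0008474860765461955
can [np.float64(0.591), np.float64(-0.352), np.float64(0.037), np.float64(90.594), np.float64(50.523), np.float64(-27.267), array([401., 212.])]
can [np.float64(0.437), np.float64(-0.221), np.float64(0.037), np.float64(89.856), np.float64(50.627), np.float64(-13.168), array([357., 269.])]
can [np.float64(0.436), np.float64(-0.388), np.float64(0.037), np.float64(89.833), np.float64(52.07), np.float64(33.235), array([418., 268.])]
jar [0.426 0.025 0.073]
bot [ 0.743 -0.192  0.155]
pen [ 0.766 -0.038  0.076]
t1 [ 0.677 -0.063  0.03 ]
t2 [ 0.594 -0.06   0.055]
side depth table z -0.0012572120250820907
can [np.float64(0.439), np.float64(-0.386), np.float64(0.034), np.float64(94.849), np.float64(62.809), np.float64(30.43), array([324., 158.])]
can [np.float64(0.593), np.float64(-0.349), np.float64(0.034), np.float64(92.946), np.float64(57.807), np.float64(-27.799), array([274., 161.])]
can [np.float64(0.439), np.float64(-0.219), np.float64(0.034), np.float64(91.135), np.float64(61.239), np.float64(-12.349), array([326., 186.])]
peg [229 225  46  25 363] hi [[0.662, 0.131, 0.111], [0.665, 0.127, 0.111], [0.673, 0.113, 0.111], [0.67, 0.117, 0.111], [0.67, 0.121, 0.111], [0.668, 0.121, 0.112]]
peg [243 251  47  23 366] hi [[0.627, 0.214, 0.11], [0.63, 0.212, 0.111], [0.632, 0.212, 0.111], [0.633, 0.202, 0.112], [0.632, 0.206, 0.112], [0.635, 0.201, 0.114]]
peg [257 278  49  24 397] hi [[0.587, 0.304, 0.111], [0.594, 0.297, 0.112], [0.596, 0.291, 0.113], [0.596, 0.285, 0.113], [0.598, 0.292, 0.113], [0.593, 0.304, 0.113]]
peg [273 309  52  24 437] hi [[0.559, 0.383, 0.111], [0.557, 0.384, 0.112], [0.56, 0.376, 0.112], [0.561, 0.379, 0.112], [0.559, 0.383, 0.114], [0.555, 0.39, 0.114]]
jar [0.428 0.048 0.075]
bot [ 0.745 -0.179  0.145]
pen [ 0.766 -0.023  0.07 ]
t1 [0.539 1.112 0.857]
t2 [ 0.669 -0.042  0.03 ]
```

View pics/topcrop.png

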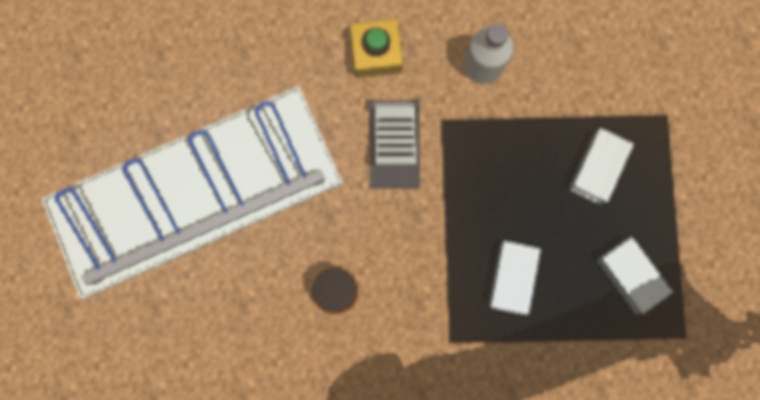

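View pics/sidecrop.png

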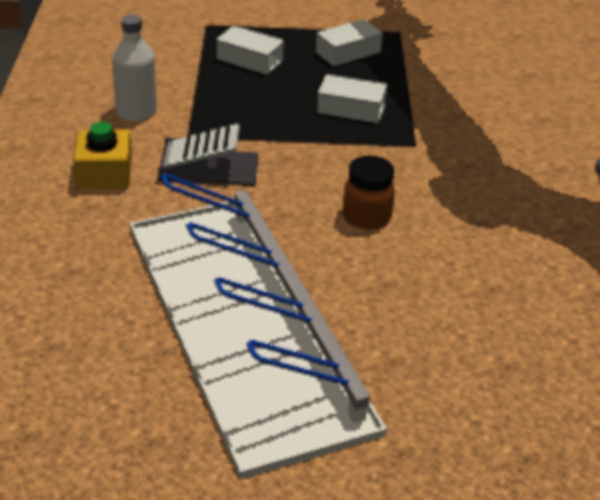

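```bash
cat >> h.py <<'E'
def Rdown(yaw): return Ro.from_euler('z',yaw,degrees=True).as_matrix()@np.array([[1,0,0],[0,-1,0],[0,0,-1.]])
def Rpeg(psi):
    c,s=np.cos(np.radians(35)),np.sin(np.radians(35))
    return Ro.from_euler('z',psi,degrees=True).as_matrix()@np.array([[c,0,s],[0,-1,0],[s,0,-c]])
def rel(p,R,name=''):
    o=get_obs();R0=Ro.from_quat(o['ee_rot']).as_matrix()
    print(name,'t',round(float(o['time_s']),2),'xyz',(R0.T@(np.array(p)-o['tcp_pos'])*1000).round(1),'a',Ro.from_matrix(R0.T@R).as_rotvec().round(3))
def ray(m,u,v,z):
    R=np.array(m['R']);C=-R.T@np.array(m['t']);r=R.T@np.array([(u-m['cx'])/m['fx'],(v-m['cy'])/m['fy'],1]);return C+r*(z-C[2])/r[2]
E
python3 - <<'E'
from h import *
import station;print([k for k in dir(station) if k[0]!='_'][:40]); print(getattr(station,'tcp_to_tips',None))
T={}
for n in('top','side'):
    z=dict(np.load(n+'0.npz'));p=z['p'];h=cv2.cvtColor(p,cv2.COLOR_RGB2HSV)
    b=((h[...,0]>105)&(h[...,0]<130)&(h[...,1]>90)&(h[...,2]>40)).astype(np.uint8)
    if n=='top': b[:,:100]=0;b[:,280:]=0;b[:150]=0;b[285:]=0
    else: b[:220]=0;b[340:]=0;b[:,:220]=0;b[:,340:]=0
    k,l,s,c=cv2.connectedComponentsWithStats(b)
    g=[i for i in range(1,k) if s[i,4]>40]
    print(n,s[g].tolist())
    for i in g:
        v,u=np.nonzero(l==i)
        # points in the horizontal plane z=.112, extreme along lean direction
        q=np.array([ray(z,a,e,.112)[:2] for a,e in zip(u,v)])
        d=q@np.array([.923,.386]); t=q[d>d.max()-.006]; print(n,i,t.mean(0).round(4),round(d.max(),4),'row',(t@np.array([-.386,.923])).min().round(4),(t@np.array([-.386,.923])).max().round(4))
rel([.437+.010*.974,-.22-.01*.225,.15],Rdown(-13),'above A')
E
```

```text
['Unreachable', 'camera_model', 'capture', 'close_job', 'get_obs', 'tcp_to_tips']
0.025
top []
side [[230, 226, 45, 23, 168], [244, 251, 45, 22, 164], [258, 279, 48, 22, 190], [274, 310, 50, 23, 221]]
side 1 [0.6706 0.1192] 0.6683 row -0.162 -0.134
side 2 [0.6302 0.209 ] 0.6651 row -0.0638 -0.0351
side 3 [0.5938 0.2957] 0.6652 row 0.0315 0.0574
side 4 [0.5572 0.3829] 0.6653 row 0.1258 0.1533
above A t 0.1 xyz [ 311.6 -259.5  105.9] a [-0.001  0.001  0.662]
```

>>> move_arm(
  plan=[
    {"fingers": 1, "x": 39, "y": -32, "z": 13, "az": 0.09},
    {"fingers": 1, "x": 78, "y": -65, "z": 26, "az": 0.18},
    {"fingers": 1, "x": 117, "y": -97, "z": 40, "az": 0.27},
    {"fingers": 1, "x": 156, "y": -130, "z": 53, "az": 0.36},
    {"fingers": 1, "x": 195, "y": -162, "z": 66, "az": 0.45},
    {"fingers": 1, "x": 234, "y": -195, "z": 80, "az": 0.54},
    {"fingers": 1, "x": 273, "y": -227, "z": 93, "az": 0.63},
    {"fingers": 1, "x": 312, "y": -260, "z": 106, "az": 0.662},
    {"fingers": 1, "x": 312, "y": -260, "z": 106, "az": 0.662},
    {"fingers": 1, "x": 312, "y": -260, "z": 106, "az": 0.662},
  ],
  squeeze=40,
)

```text
schema error: expected keys fingers, x, y, z, ax, ay, az
```

Run:
```python
from h import *
z=dict(np.load('top0.npz'));p=z['p'].astype(int)
b=((p[...,2]-p[...,0]>25)).astype(np.uint8);b[:,:100]=0;b[:,280:]=0;b[:150]=0;b[285:]=0
k,l,s,c=cv2.connectedComponentsWithStats(b);print([x.tolist() for x in s[1:] if x[4]>15])
for i in range(1,k):
    if s[i,4]<15: continue
    v,u=np.nonzero(l==i);q=np.array([ray(z,a,e,.112)[:2] for a,e in zip(u,v)]);d=q@np.array([.923,.386]);t=q[d>d.max()-.008];r=t@np.array([-.386,.923]);print(t.mean(0).round(4),d.max().round(4),r.min().round(4),r.max().round(4))
rel([.437+.010*.974,-.22-.01*.225,.032],Rdown(-13),'grasp A')
m=camera_model('wrist');w,d=capture('wrist');save('w1',w)
for c in cans('w',w,d,m): print([np.round(x,3) for x in c])
m=camera_model('top');w,d=capture('top')
for c in cans('w',w,d,m): print([np.round(x,3) for x in c])
```

```text
[[227, 181, 26, 41, 158], [194, 195, 28, 41, 167], [161, 210, 29, 40, 168], [128, 224, 30, 40, 172]]
[0.6677 0.1155] 0.6642 -0.1635 -0.1384
[0.6305 0.2031] 0.6642 -0.0688 -0.0429
[0.5937 0.2894] 0.6634 0.025 0.0506
[0.5571 0.3763] 0.6627 0.1188 0.1441
grasp A t 0.1 xyz [ 311.6 -259.3  223.9] a [-0.001  0.001  0.662]
[np.float64(0.591), np.float64(-0.352), np.float64(0.037), np.float64(90.796), np.float64(51.449), np.float64(-26.869), array([401., 212.])]
[np.float64(0.436), np.float64(-0.221), np.float64(0.037), np.float64(89.837), np.float64(51.239), np.float64(-13.415), array([357., 269.])]
[np.float64(0.436), np.float64(-0.387), np.float64(0.037), np.float64(90.694), np.float64(51.242), np.float64(33.442), array([418., 268.])]
```

>>> move_arm(
  plan=[
    {"fingers": 1, "x": 39, "y": -32, "z": 13, "ax": 0, "ay": 0, "az": 0.09},
    {"fingers": 1, "x": 78, "y": -65, "z": 26, "ax": 0, "ay": 0, "az": 0.18},
    {"fingers": 1, "x": 117, "y": -97, "z": 40, "ax": 0, "ay": 0, "az": 0.27},
    {"fingers": 1, "x": 156, "y": -130, "z": 53, "ax": 0, "ay": 0, "az": 0.36},
    {"fingers": 1, "x": 195, "y": -162, "z": 66, "ax": 0, "ay": 0, "az": 0.45},
    {"fingers": 1, "x": 234, "y": -195, "z": 80, "ax": 0, "ay": 0, "az": 0.54},
    {"fingers": 1, "x": 273, "y": -227, "z": 93, "ax": 0, "ay": 0, "az": 0.63},
    {"fingers": 1, "x": 312, "y": -260, "z": 106, "ax": 0, "ay": 0, "az": 0.662},
    {"fingers": 1, "x": 312, "y": -260, "z": 106, "ax": 0, "ay": 0, "az": 0.662},
    {"fingers": 1, "x": 312, "y": -260, "z": 106, "ax": 0, "ay": 0, "az": 0.662},
  ],
  squeeze=40,
)

```text
time_s: 1.2
tcp_pos: [0.4484, -0.2183, 0.1495]
ee_rot: [0.994, -0.11, -0.001, -0.001]
force: [-0.4, 0.0, 0.3]
finger_gap: 1.0
finger_force: 0.0
```

Run:
```python
from h import *
rel([.437+.010*.974,-.22-.01*.225,.032],Rdown(-13),'grasp A')
m=camera_model('wrist');w,d=capture('wrist');save('w1',w)
R=np.array(m['R']);o=get_obs();R0=Ro.from_quat(o['ee_rot']).as_matrix();print('cam in tool',R0.T@(-R.T@m['t']-o['tcp_pos']),(R0.T@R.T).round(2).tolist(),m['fx'])
for c in cans('w',w,d,m): print([np.round(x,3) for x in c])
print(o['joint_positions'].round(2))
```

```text
grasp A t 1.2 xyz [ -0.6   4.5 117.5] a [-0.002  0.001  0.006]
cam in tool [ 0.07923123 -0.00155244 -0.11767622] [[0.0, -0.95, -0.31], [1.0, 0.0, -0.0], [0.0, -0.31, 0.95]] 313.98946104208926
[np.float64(0.562), np.float64(-0.338), np.float64(0.037), np.float64(50.491), np.float64(24.54), np.float64(62.861), array([426.,  16.])]
[np.float64(0.437), np.float64(-0.389), np.float64(0.037), np.float64(92.155), np.float64(50.78), np.float64(33.414), array([502., 174.])]
[np.float64(0.438), np.float64(-0.223), np.float64(0.037), np.float64(90.635), np.float64(50.262), np.float64(-13.279), array([291., 218.])]
[ 0.34  0.44  0.04  2.02 -0.03  0.69 -1.4 ]
```

View pics/w1.png

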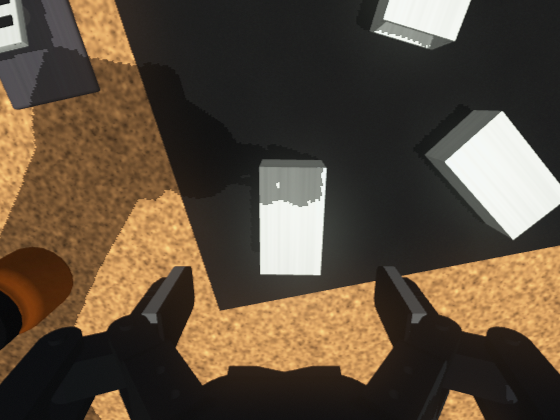

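The wrist view puts the can at about (291,218) between the open fingers, with its mouth towards the robot. This agrees with the top view, so I'm going down to grasp it.

>>> move_arm(
  plan=[
    {"fingers": 1, "x": 0, "y": 6, "z": 40, "ax": 0, "ay": 0, "az": 0.006},
    {"fingers": 1, "x": 0, "y": 6, "z": 80, "ax": 0, "ay": 0, "az": 0.006},
    {"fingers": 1, "x": 0, "y": 6, "z": 117, "ax": 0, "ay": 0, "az": 0.006},
    {"fingers": 1, "x": 0, "y": 6, "z": 117, "ax": 0, "ay": 0, "az": 0.006},
    {"fingers": 0.3, "x": 0, "y": 6, "z": 117, "ax": 0, "ay": 0, "az": 0.006},
    {"fingers": 0.3, "x": 0, "y": 6, "z": 117, "ax": 0, "ay": 0, "az": 0.006},
    {"fingers": 0.3, "x": 0, "y": 6, "z": 117, "ax": 0, "ay": 0, "az": 0.006},
    {"fingers": 0.3, "x": 0, "y": 6, "z": 117, "ax": 0, "ay": 0, "az": 0.006},
    {"fingers": 0.3, "x": 0, "y": 6, "z": 117, "ax": 0, "ay": 0, "az": 0.006},
  ],
  squeeze=40,
)

```text
time_s: 2.15
tcp_pos: [0.4473, -0.2291, 0.0355]
ee_rot: [0.993, -0.117, 0.002, 0.001]
force: [-0.5, 0.6, 6.5]
finger_gap: 0.583
finger_force: 41.8
```

>>> move_arm(
  plan=[
    {"fingers": 0.3, "x": 0, "y": 0, "z": -30, "ax": 0, "ay": 0, "az": 0},
    {"fingers": 0.3, "x": 0, "y": 0, "z": -70, "ax": 0, "ay": 0, "az": 0},
    {"fingers": 0.3, "x": 0, "y": 0, "z": -110, "ax": 0, "ay": 0, "az": 0},
    {"fingers": 0.3, "x": 0, "y": 0, "z": -150, "ax": 0, "ay": 0, "az": 0},
  ],
)

```text
time_s: 2.55
tcp_pos: [0.4459, -0.2283, 0.1864]
ee_rot: [0.993, -0.116, 0.001, 0.0]
force: [1.8, -1.4, -1.2]
finger_gap: 0.578
finger_force: 42.3
```

Run:
```python
from h import *
rel([.5,.13,.30],Rdown(22.7),'hover')
```

```text
hover t 2.55 xyz [ -29.9 -361.  -113.9] a [ 0.001 -0.002 -0.629]
```

>>> move_arm(
  plan=[
    {"fingers": 0.3, "x": -3, "y": -36, "z": -30, "ax": 0, "ay": 0, "az": -0.07},
    {"fingers": 0.3, "x": -6, "y": -72, "z": -60, "ax": 0, "ay": 0, "az": -0.14},
    {"fingers": 0.3, "x": -9, "y": -108, "z": -90, "ax": 0, "ay": 0, "az": -0.21},
    {"fingers": 0.3, "x": -12, "y": -144, "z": -114, "ax": 0, "ay": 0, "az": -0.28},
    {"fingers": 0.3, "x": -15, "y": -180, "z": -114, "ax": 0, "ay": 0, "az": -0.35},
    {"fingers": 0.3, "x": -18, "y": -216, "z": -114, "ax": 0, "ay": 0, "az": -0.42},
    {"fingers": 0.3, "x": -21, "y": -252, "z": -114, "ax": 0, "ay": 0, "az": -0.49},
    {"fingers": 0.3, "x": -24, "y": -288, "z": -114, "ax": 0, "ay": 0, "az": -0.56},
    {"fingers": 0.3, "x": -27, "y": -324, "z": -114, "ax": 0, "ay": 0, "az": -0.6},
    {"fingers": 0.3, "x": -30, "y": -361, "z": -114, "ax": 0, "ay": 0, "az": -0.629},
    {"fingers": 0.3, "x": -30, "y": -361, "z": -114, "ax": 0, "ay": 0, "az": -0.629},
    {"fingers": 0.3, "x": -30, "y": -361, "z": -114, "ax": 0, "ay": 0, "az": -0.629},
  ],
)

```text
time_s: 3.75
tcp_pos: [0.4999, 0.1304, 0.2983]
ee_rot: [0.98, 0.197, 0.001, 0.0]
force: [-0.7, -0.1, -0.8]
finger_gap: 0.577
finger_force: 42.4
```

Run:
```python
from h import *
m=camera_model('wrist');w,d=capture('wrist');save('w2',w)
p=w.astype(int);b=((p[...,2]-p[...,0]>25)).astype(np.uint8)
P=cloud(d,m)
k,l,s,c=cv2.connectedComponentsWithStats(b)
for i in range(1,k):
    if s[i,4]<100: continue
    v,u=np.nonzero(l==i);q=np.array([ray(m,a,e,.112)[:2] for a,e in zip(u,v)]);dd=q@np.array([.923,.386]);t=q[dd>dd.max()-.006];r=t@np.array([-.386,.923]);
    z=P[l==i];z=z[(z[:,2]<.13)&(z[:,2]>.03)]
    print(s[i].tolist(),t.mean(0).round(4),dd.max().round(4),r.min().round(4),r.max().round(4),'zmax',np.percentile(z[:,2],[95,99]).round(4), 'tip cloud',z[z[:,2]>np.percentile(z[:,2],90)].mean(0).round(4))
o=get_obs();print(o['tcp_pos'],o['joint_positions'].round(2))
```

```text
[340, 13, 52, 120, 1548] [0.6689 0.1148] 0.6651 -0.1643 -0.1386 zmax [0.1129 0.114 ] tip cloud [0.6686 0.1154 0.113 ]
[29, 15, 91, 120, 1745] [0.5581 0.3754] 0.6632 0.1166 0.1438 zmax [0.1128 0.1139] tip cloud [0.5576 0.3759 0.1129]
[140, 15, 61, 119, 1474] [0.5948 0.2887] 0.6633 0.0232 0.0497 zmax [0.113 0.114] tip cloud [0.5946 0.2895 0.113 ]
[249, 14, 35, 120, 1471] [0.632  0.2018] 0.6642 -0.071 -0.0445 zmax [0.1131 0.1142] tip cloud [0.632  0.202  0.1132]
[0.50000433 0.12909135 0.29807338] [-0.13  0.27 -0.25  1.83  0.08  1.04 -1.59]
```

View pics/w2.png

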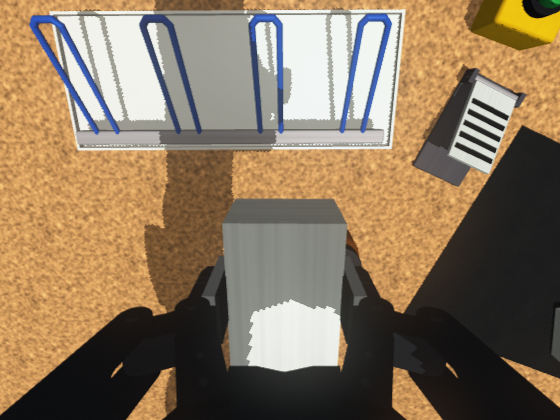

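The wrist view shows all four hairpins, with tips near (47,20), (157,20), (266,18) and (374,20). The can is held squarely between the pads, its bottom edge at row 200-222.

```bash
cat >> h.py <<'E'
PSI=23.0
TIPS={1:(.5585,.3762,.112),2:(.5952,.2894,.112),3:(.6322,.2029,.112),4:(.6692,.1156,.112)}
def held(m,d):
    o=get_obs();R0=Ro.from_quat(o['ee_rot']).as_matrix();P=(cloud(d,m)-o['tcp_pos'])@R0*1000
    q=P[(d>0)&(abs(P[...,1])<34)&(P[...,0]>15)&(P[...,0]<90)&(abs(P[...,2])<40)]
    top=np.percentile(q[:,2],3)
    t=q[q[:,2]<top+6]
    print('held can, tool mm: top z',np.median(t[:,2]),'y',t[:,1].min(),t[:,1].max(),'bottom x',np.percentile(t[:,0],98))
def place(peg,s,e,back,up=0,px=.007):
    R=Rpeg(PSI);p=np.array(TIPS[peg])+R[:,2]*px+R[:,0]*(s-.042+back)-R[:,2]*e; p[2]+=up
    return p,R
E
python3 - <<'E'
from h import *
m=camera_model('wrist');w,d=capture('wrist');held(m,d)
for b,u in((.10,.08),(.10,0),(0,0)):
    p,R=place(3,.010,.0175,b,u);print(p.round(3));rel(p,R)
E
```

```text
held can, tool mm: top z -1.1134434480179225 y -24.745679349010686 25.412529003482888 bottom x 33.9483924168025
[0.678 0.222 0.24 ]
 t 3.85 xyz [200.2 -18.4  58.4] a [ 0.003  0.61  -0.007]
[0.678 0.222 0.16 ]
 t 3.85 xyz [200.2 -18.5 138.4] a [ 0.003  0.61  -0.007]
[0.603 0.19  0.102]
 t 3.85 xyz [118.2 -17.9 195.7] a [ 0.003  0.61  -0.007]
```

>>> move_arm(
  plan=[
    {"fingers": 0.3, "x": 40, "y": -4, "z": 0, "ax": 0, "ay": 0.12, "az": 0},
    {"fingers": 0.3, "x": 80, "y": -8, "z": 0, "ax": 0, "ay": 0.24, "az": 0},
    {"fingers": 0.3, "x": 120, "y": -12, "z": 0, "ax": 0, "ay": 0.36, "az": 0},
    {"fingers": 0.3, "x": 160, "y": -16, "z": 20, "ax": 0, "ay": 0.48, "az": 0},
    {"fingers": 0.3, "x": 200, "y": -18, "z": 40, "ax": 0.003, "ay": 0.61, "az": -0.007},
    {"fingers": 0.3, "x": 200, "y": -18, "z": 58, "ax": 0.003, "ay": 0.61, "az": -0.007},
    {"fingers": 0.3, "x": 200, "y": -18, "z": 58, "ax": 0.003, "ay": 0.61, "az": -0.007},
    {"fingers": 0.3, "x": 200, "y": -18, "z": 58, "ax": 0.003, "ay": 0.61, "az": -0.007},
    {"fingers": 0.3, "x": 200, "y": -18, "z": 58, "ax": 0.003, "ay": 0.61, "az": -0.007},
  ],
)

```text
time_s: 4.75
tcp_pos: [0.6787, 0.2231, 0.2414]
ee_rot: [0.934, 0.19, 0.295, -0.06]
force: [-0.3, -0.0, -1.2]
finger_gap: 0.576
finger_force: 42.4
```

Run:
```python
from h import *
m=camera_model('wrist');
for b,u in((.10,0),(0.05,0),(0,0)):
    p,R=place(3,.010,.017,b,u);rel(p,R)
o=get_obs();print(o['joint_positions'].round(2))
m=camera_model('side');w,d=capture('side');save('s1',cv2.resize(w[150:390,180:420],None,fx=2,fy=2))
```

```text
t 4.75 xyz [-47.9   0.5  66.9] a [-0.001 -0.002  0.   ]
 t 4.75 xyz [-97.9   0.5  66.8] a [-0.001 -0.002  0.   ]
 t 4.75 xyz [-147.9    0.5   66.7] a [-0.001 -0.002  0.   ]
[-0.25  0.44 -0.16  1.89  0.25  0.2  -1.77]
```

View pics/s1.png

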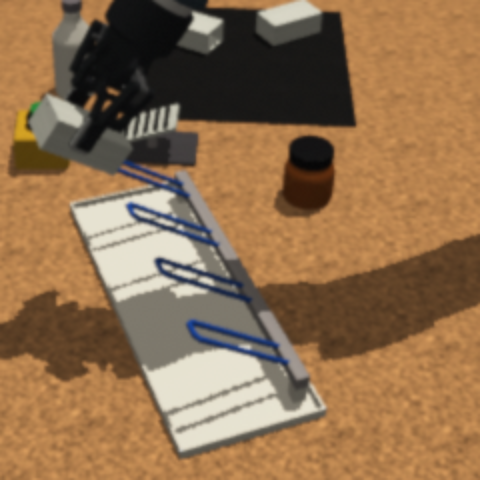

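The side view shows the can tilted above peg 3's tip, mouth down towards the robot at about (100,140), and clear of everything.

>>> move_arm(
  plan=[
    {"fingers": 0.3, "x": -12, "y": 0, "z": 17, "ax": 0, "ay": 0, "az": 0},
    {"fingers": 0.3, "x": -24, "y": 0, "z": 34, "ax": 0, "ay": 0, "az": 0},
    {"fingers": 0.3, "x": -36, "y": 0, "z": 50, "ax": 0, "ay": 0, "az": 0},
    {"fingers": 0.3, "x": -46, "y": 0, "z": 66, "ax": 0, "ay": 0, "az": 0},
    {"fingers": 0.3, "x": -48, "y": 0, "z": 66, "ax": 0, "ay": 0, "az": 0},
    {"fingers": 0.3, "x": -48, "y": 0, "z": 66, "ax": 0, "ay": 0, "az": 0},
  ],
)

```text
time_s: 5.4
tcp_pos: [0.6782, 0.2217, 0.1595]
ee_rot: [0.935, 0.193, 0.29, -0.06]
force: [0.7, -1.1, -2.1]
finger_gap: 0.576
finger_force: 42.4
```

Run:
```python
from h import *
for b,u in((.10,0),(0.05,0),(0,0)):
    p,R=place(3,.010,.017,b,u);rel(p,R)
o=get_obs();print(o['joint_positions'].round(2))
# peg 3 mouth check from side: held can pose via depth
m=camera_model('side');w,d=capture('side');save('s2',cv2.resize(w[180:330,200:400],None,fx=3,fy=3))
```

```text
t 5.4 xyz [ 0.1 -0.7  0.4] a [-0.003  0.01   0.006]
 t 5.4 xyz [-49.9  -0.9   0.9] a [-0.003  0.01   0.006]
 t 5.4 xyz [-99.9  -1.2   1.3] a [-0.003  0.01   0.006]
[-0.05  0.61 -0.42  1.92  1.33  0.19 -2.75]
```

View pics/s2.png

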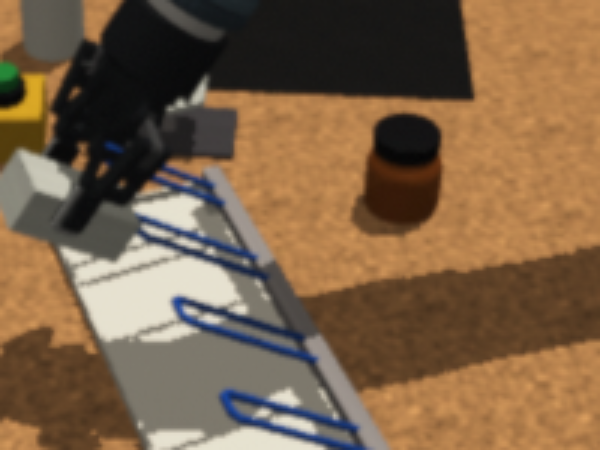

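Joint 6 is on its limit with the tool pitched 35° forward. I'll back out, set the can back on the mat, and regrasp it with the tool leaning the other way so that placing needs less pitch.

>>> move_arm(
  plan=[
    {"fingers": 0.3, "x": 12, "y": 0, "z": -17, "ax": 0, "ay": -0.05, "az": 0},
    {"fingers": 0.3, "x": 24, "y": 0, "z": -34, "ax": 0, "ay": -0.12, "az": 0},
    {"fingers": 0.3, "x": 36, "y": 0, "z": -60, "ax": 0, "ay": -0.2, "az": 0},
    {"fingers": 0.3, "x": 30, "y": 0, "z": -90, "ax": 0, "ay": -0.3, "az": 0},
    {"fingers": 0.3, "x": 10, "y": 0, "z": -120, "ax": 0, "ay": -0.4, "az": 0},
    {"fingers": 0.3, "x": -10, "y": 0, "z": -150, "ax": 0, "ay": -0.5, "az": 0},
    {"fingers": 0.3, "x": -40, "y": 0, "z": -170, "ax": 0, "ay": -0.61, "az": 0},
    {"fingers": 0.3, "x": -40, "y": 0, "z": -170, "ax": 0, "ay": -0.61, "az": 0},
    {"fingers": 0.3, "x": -40, "y": 0, "z": -170, "ax": 0, "ay": -0.61, "az": 0},
    {"fingers": 0.3, "x": -40, "y": 0, "z": -170, "ax": 0, "ay": -0.61, "az": 0},
  ],
)

```text
time_s: 6.45
tcp_pos: [0.5601, 0.1725, 0.2787]
ee_rot: [0.98, 0.2, -0.003, -0.001]
force: [-0.3, 0.2, -0.9]
finger_gap: 0.583
finger_force: 42.4
```

Run:
```python
from h import *
o=get_obs();print(o['joint_positions'].round(2))
m=camera_model('top');w,d=capture('top')
for c in cans('w',w,d,m): print([np.round(x,3) for x in c])
rel([.45,-.222,.16],Rdown(-13.0))
```

```text
[ 0.27  0.57 -0.92  1.65  0.48  1.17 -1.93]
[np.float64(0.591), np.float64(-0.352), np.float64(0.037), np.float64(91.568), np.float64(50.859), np.float64(-27.763), array([401., 212.])]
[np.float64(0.436), np.float64(-0.387), np.float64(0.037), np.float64(89.952), np.float64(51.883), np.float64(33.274), array([418., 268.])]
 t 6.5 xyz [-255.4  319.8  119. ] a [-0.001  0.006  0.631]
```

>>> move_arm(
  plan=[
    {"fingers": 0.3, "x": -26, "y": 32, "z": 0, "ax": 0, "ay": 0, "az": 0.06},
    {"fingers": 0.3, "x": -52, "y": 64, "z": 0, "ax": 0, "ay": 0, "az": 0.12},
    {"fingers": 0.3, "x": -78, "y": 96, "z": 0, "ax": 0, "ay": 0, "az": 0.18},
    {"fingers": 0.3, "x": -104, "y": 128, "z": 0, "ax": 0, "ay": 0, "az": 0.25},
    {"fingers": 0.3, "x": -130, "y": 160, "z": 0, "ax": 0, "ay": 0, "az": 0.31},
    {"fingers": 0.3, "x": -156, "y": 192, "z": 10, "ax": 0, "ay": 0, "az": 0.37},
    {"fingers": 0.3, "x": -182, "y": 224, "z": 30, "ax": 0, "ay": 0, "az": 0.43},
    {"fingers": 0.3, "x": -208, "y": 256, "z": 60, "ax": 0, "ay": 0, "az": 0.5},
    {"fingers": 0.3, "x": -234, "y": 290, "z": 90, "ax": 0, "ay": 0.003, "az": 0.57},
    {"fingers": 0.3, "x": -255, "y": 320, "z": 119, "ax": 0, "ay": 0.006, "az": 0.631},
    {"fingers": 0.3, "x": -255, "y": 320, "z": 119, "ax": 0, "ay": 0.006, "az": 0.631},
    {"fingers": 0.3, "x": -255, "y": 320, "z": 119, "ax": 0, "ay": 0.006, "az": 0.631},
  ],
)

```text
time_s: 7.7
tcp_pos: [0.4503, -0.2232, 0.1597]
ee_rot: [0.993, -0.114, -0.001, -0.0]
force: [1.3, 0.2, -1.5]
finger_gap: 0.579
finger_force: 42.4
```

Run:
```python
from h import *
o=get_obs();print(o['joint_positions'].round(2))
rel([.45,-.222,.037],Rdown(-13.0))
```

```text
[ 0.91  0.52 -0.68  1.97  0.45  0.81 -1.83]
 t 7.7 xyz [ -0.4  -1.  122.7] a [-0.     0.002 -0.002]
```

>>> move_arm(
  plan=[
    {"fingers": 0.3, "x": 0, "y": -1, "z": 40, "ax": 0, "ay": 0, "az": 0},
    {"fingers": 0.3, "x": 0, "y": -1, "z": 80, "ax": 0, "ay": 0, "az": 0},
    {"fingers": 0.3, "x": 0, "y": -1, "z": 110, "ax": 0, "ay": 0, "az": 0},
    {"fingers": 0.3, "x": 0, "y": -1, "z": 123, "ax": 0, "ay": 0, "az": 0},
    {"fingers": 0.3, "x": 0, "y": -1, "z": 124, "ax": 0, "ay": 0, "az": 0},
    {"fingers": 1, "x": 0, "y": -1, "z": 124, "ax": 0, "ay": 0, "az": 0},
    {"fingers": 1, "x": 0, "y": -1, "z": 124, "ax": 0, "ay": 0, "az": 0},
    {"fingers": 1, "x": 0, "y": -1, "z": 124, "ax": 0, "ay": 0, "az": 0},
    {"fingers": 1, "x": 0, "y": -1, "z": 100, "ax": 0, "ay": 0, "az": 0},
    {"fingers": 1, "x": 0, "y": -1, "z": 60, "ax": 0, "ay": 0, "az": 0},
    {"fingers": 1, "x": 0, "y": -1, "z": 20, "ax": 0, "ay": 0, "az": 0},
    {"fingers": 1, "x": 0, "y": -1, "z": 0, "ax": 0, "ay": 0, "az": 0},
  ],
)

```text
time_s: 8.9
tcp_pos: [0.4523, -0.2223, 0.1639]
ee_rot: [0.994, -0.113, 0.002, 0.001]
force: [0.3, 0.4, 0.4]
finger_gap: 0.996
finger_force: 0.0
```

```bash
cat >> h.py <<'E'
T=0.436
def Ry(a): return Ro.from_rotvec([0,a,0]).as_matrix()
def pick(c,yaw,up=0,s=.012,h=.036):
    R=Rdown(yaw);p=np.array([*c,h+up])+R[:,0]*s; return p,R@Ry(-T)
def place(peg,back,up=0,px=.007,s=.012,e=.018):
    R=Rpeg(PSI);p=np.array(TIPS[peg])+R[:,2]*px+R[:,0]*(s-.042+back)-R[:,2]*e; p[2]+=up
    return p,R@Ry(-T)
E
python3 - <<'E'
from h import *
o=get_obs();print(o['joint_positions'].round(2))
m=camera_model('wrist');w,d=capture('wrist');L=cans('w',w,d,m)
for c in L: print([np.round(x,3) for x in c])
c=min(L,key=lambda c:np.hypot(c[0]-.44,c[1]+.22))
for u in(.12,0): rel(*pick(c[:2],c[5],u))
E
```

```text
[ 0.92  0.52 -0.69  1.97  0.45  0.81 -1.83]
[np.float64(0.566), np.float64(-0.34), np.float64(0.037), np.float64(50.831), np.float64(33.4), np.float64(62.944), array([411.,  22.])]
[np.float64(0.437), np.float64(-0.389), np.float64(0.037), np.float64(91.448), np.float64(50.852), np.float64(33.308), array([484., 176.])]
[np.float64(0.441), np.float64(-0.219), np.float64(0.037), np.float64(90.862), np.float64(50.159), np.float64(-13.382), array([281., 215.])]
 t 8.95 xyz [-0.7 -0.5  9.7] a [ 0.005 -0.442  0.007]
 t 8.95 xyz [ -1.5  -0.9 129.7] a [ 0.005 -0.442  0.007]
```

>>> move_arm(
  plan=[
    {"fingers": 1, "x": 0, "y": 0, "z": 0, "ax": 0, "ay": -0.14, "az": 0.0},
    {"fingers": 1, "x": 0, "y": 0, "z": 0, "ax": 0, "ay": -0.28, "az": 0.0},
    {"fingers": 1, "x": 0, "y": 0, "z": 0, "ax": 0.003, "ay": -0.4, "az": 0.003},
    {"fingers": 1, "x": 0, "y": 0, "z": 20, "ax": 0.005, "ay": -0.442, "az": 0.007},
    {"fingers": 1, "x": 0, "y": 0, "z": 50, "ax": 0.005, "ay": -0.442, "az": 0.007},
    {"fingers": 1, "x": 0, "y": 0, "z": 80, "ax": 0.005, "ay": -0.442, "az": 0.007},
    {"fingers": 1, "x": 0, "y": 0, "z": 100, "ax": 0.005, "ay": -0.442, "az": 0.007},
    {"fingers": 1, "x": 0, "y": 0, "z": 100, "ax": 0.005, "ay": -0.442, "az": 0.007},
  ],
)

```text
time_s: 9.75
tcp_pos: [0.449, -0.2216, 0.0583]
ee_rot: [0.968, -0.113, -0.22, -0.027]
force: [-0.9, -0.2, -0.1]
finger_gap: 1.0
finger_force: 0.0
```

Run:
```python
from h import *
o=get_obs();print(o['joint_positions'].round(2),o['tcp_pos'])
p,R=pick((.441,-.220),-13.3);rel(p,R);print(p)
```

```text
[ 0.73  0.89 -0.57  1.67  0.47  1.2  -1.85] [ 0.44895238 -0.2215589   0.05827507]
 t 9.75 xyz [13.2  0.4 18.4] a [-0.004  0.011 -0.   ]
[ 0.45267815 -0.2227606   0.036     ]
```

>>> move_arm(
  plan=[
    {"fingers": 1, "x": 7, "y": 0, "z": 9, "ax": 0, "ay": 0.011, "az": 0},
    {"fingers": 1, "x": 13, "y": 0, "z": 18, "ax": 0, "ay": 0.011, "az": 0},
    {"fingers": 1, "x": 13, "y": 0, "z": 18, "ax": 0, "ay": 0.011, "az": 0},
    {"fingers": 0.3, "x": 13, "y": 0, "z": 18, "ax": 0, "ay": 0.011, "az": 0},
    {"fingers": 0.3, "x": 13, "y": 0, "z": 18, "ax": 0, "ay": 0.011, "az": 0},
    {"fingers": 0.3, "x": 13, "y": 0, "z": 18, "ax": 0, "ay": 0.011, "az": 0},
    {"fingers": 0.3, "x": 13, "y": 0, "z": 18, "ax": 0, "ay": 0.011, "az": 0},
    {"fingers": 0.3, "x": 13, "y": 0, "z": 18, "ax": 0, "ay": 0.011, "az": 0},
  ],
)

```text
time_s: 10.55
tcp_pos: [0.4552, -0.223, 0.0391]
ee_rot: [0.97, -0.114, -0.212, -0.026]
force: [1.8, -0.6, 5.8]
finger_gap: 0.573
finger_force: 42.8
```

Run:
```python
from h import *
o=get_obs();print(o['joint_positions'].round(2),o['tcp_pos'])
R=Rdown(-13);p=o['tcp_pos'].copy();p[2]+=.19
rel(p,R,'up')
```

```text
[ 0.72  0.92 -0.56  1.66  0.49  1.17 -1.86] [ 0.45520461 -0.2229554   0.03913278]
up t 10.55 xyz [ -79.4   -0.4 -172.6] a [-0.004  0.431 -0.006]
```

>>> move_arm(
  plan=[
    {"fingers": 0.3, "x": -16, "y": 0, "z": -34, "ax": 0, "ay": 0, "az": 0},
    {"fingers": 0.3, "x": -32, "y": 0, "z": -68, "ax": 0, "ay": 0, "az": 0},
    {"fingers": 0.3, "x": -48, "y": 0, "z": -102, "ax": 0, "ay": 0.05, "az": 0},
    {"fingers": 0.3, "x": -64, "y": 0, "z": -140, "ax": 0, "ay": 0.15, "az": 0},
    {"fingers": 0.3, "x": -79, "y": 0, "z": -173, "ax": 0, "ay": 0.25, "az": 0},
    {"fingers": 0.3, "x": -79, "y": 0, "z": -173, "ax": 0, "ay": 0.35, "az": 0},
    {"fingers": 0.3, "x": -79, "y": 0, "z": -173, "ax": 0, "ay": 0.43, "az": 0},
    {"fingers": 0.3, "x": -79, "y": 0, "z": -173, "ax": 0, "ay": 0.43, "az": 0},
  ],
)

```text
time_s: 11.35
tcp_pos: [0.4528, -0.2236, 0.2287]
ee_rot: [0.993, -0.117, -0.001, -0.0]
force: [-0.8, -0.1, -1.0]
finger_gap: 0.575
finger_force: 42.0
```

Run:
```python
from h import *
o=get_obs();print(o['joint_positions'].round(2),o['tcp_pos'])
p,R=place(3,.10,.09,s=.014,e=.020);print(p);rel(p,R,'P0')
m=camera_model('wrist');w,d=capture('wrist')
R0=Ro.from_quat(o['ee_rot']).as_matrix();P=(cloud(d,m)-o['tcp_pos'])@R0*1000
q=P[(d>0)&(abs(P[...,1])<34)&(P[...,0]>-20)&(P[...,0]<90)&(P[...,2]>-40)&(P[...,2]<40)]@Ry(-T)  # into can frame
q=q[(q[:,0]>0)]
hh,ed=np.histogram(q[:,2],np.arange(-60,60,2));print([(int(a),int(b)) for a,b in zip(ed,hh) if b>50])
t=q[q[:,2]<ed[np.argmax(hh)]+5];print('x98',np.percentile(t[:,0],98),t[:,1].min(),t[:,1].max())
```

```text
[ 0.97  0.43 -0.74  1.91  0.35  0.94 -1.75] [ 0.45281633 -0.22356653  0.22871475]
[0.67962667 0.22303143 0.25394648]
P0 t 11.35 xyz [ 116.8 -487.1  -25.4] a [ 0.054  0.172 -0.634]
[(-30, 118), (-28, 169), (-26, 120), (-24, 266), (-22, 1256), (-20, 1566), (-18, 1409), (-16, 1340), (-14, 1337), (-12, 1195), (-10, 1192), (-8, 1123), (-6, 1083), (-4, 1001), (-2, 956), (0, 747), (2, 297)]
x98 29.93334683332004 -33.99292952869533 33.99845326630435
```

>>> move_arm(
  plan=[
    {"fingers": 0.3, "x": 0, "y": -42, "z": -20, "ax": 0, "ay": 0, "az": -0.06},
    {"fingers": 0.3, "x": 0, "y": -84, "z": -40, "ax": 0, "ay": 0, "az": -0.12},
    {"fingers": 0.3, "x": 0, "y": -126, "z": -50, "ax": 0, "ay": 0, "az": -0.18},
    {"fingers": 0.3, "x": 10, "y": -168, "z": -50, "ax": 0, "ay": 0, "az": -0.24},
    {"fingers": 0.3, "x": 20, "y": -210, "z": -50, "ax": 0, "ay": 0, "az": -0.3},
    {"fingers": 0.3, "x": 35, "y": -252, "z": -50, "ax": 0, "ay": 0, "az": -0.36},
    {"fingers": 0.3, "x": 50, "y": -294, "z": -50, "ax": 0, "ay": 0, "az": -0.42},
    {"fingers": 0.3, "x": 65, "y": -336, "z": -50, "ax": 0, "ay": 0, "az": -0.48},
    {"fingers": 0.3, "x": 80, "y": -378, "z": -50, "ax": 0.02, "ay": 0.05, "az": -0.54},
    {"fingers": 0.3, "x": 95, "y": -420, "z": -50, "ax": 0.04, "ay": 0.1, "az": -0.6},
    {"fingers": 0.3, "x": 110, "y": -460, "z": -40, "ax": 0.054, "ay": 0.172, "az": -0.634},
    {"fingers": 0.3, "x": 117, "y": -487, "z": -25, "ax": 0.054, "ay": 0.172, "az": -0.634},
  ],
)

```text
time_s: 12.6
tcp_pos: [0.6826, 0.2262, 0.2538]
ee_rot: [0.976, 0.2, 0.087, -0.019]
force: [-0.5, 0.9, -0.8]
finger_gap: 0.578
finger_force: 42.1
```

```bash
cat >> h.py <<'E'
def held(show=True):
    m=camera_model('wrist');o=get_obs();w,d=capture('wrist')
    R0=Ro.from_quat(o['ee_rot']).as_matrix();P=(cloud(d,m)-o['tcp_pos'])@R0*1000
    q=P[(d>0)&(abs(P[...,1])<30)&(P[...,0]>-20)&(P[...,0]<90)&(P[...,2]>-40)&(P[...,2]<60)]@Ry(-T).T
    hh,ed=np.histogram(q[:,2],np.arange(-60,60,1));i=np.argmax(hh)
    t=q[abs(q[:,2]-ed[i])<4];print('held can frame mm: top z',np.median(t[:,2]).round(1),'bottom x',np.percentile(t[:,0],98).round(1),'y',np.percentile(t[:,1],[2,98]).round(1)); return w
E
python3 - <<'E'
from h import *
o=get_obs();print(o['joint_positions'].round(2),o['tcp_pos'])
save('w3',held())
for b,u in((.10,.03),(.10,0),(.0,0)):
    p,R=place(3,b,u,s=.014,e=.020);print(p);rel(p,R,'P')
E
```

```text
[ 0.15  0.72 -0.85  1.47  0.63  1.04 -1.98] [0.68256339 0.22623557 0.25379516]
held can frame mm: top z 2.1 bottom x 30.8 y [-23.9  25.4]
[0.67962667 0.22303143 0.19394648]
P t 12.65 xyz [-14.1   5.9  54.9] a [-0.006  0.001  0.005]
[0.67962667 0.22303143 0.16394648]
P t 12.65 xyz [-19.3   6.1  84.4] a [-0.006  0.001  0.005]
[0.60422333 0.19102461 0.10658884]
P t 12.65 xyz [-109.9    5.9  126.7] a [-0.006  0.001  0.005]
```

>>> move_arm(
  plan=[
    {"fingers": 0.3, "x": -5, "y": 4, "z": 25, "ax": -0.006, "ay": 0, "az": 0.005},
    {"fingers": 0.3, "x": -14, "y": 6, "z": 55, "ax": -0.006, "ay": 0, "az": 0.005},
    {"fingers": 0.3, "x": -19, "y": 6, "z": 84, "ax": -0.006, "ay": 0, "az": 0.005},
    {"fingers": 0.3, "x": -19, "y": 6, "z": 84, "ax": -0.006, "ay": 0, "az": 0.005},
    {"fingers": 0.3, "x": -19, "y": 6, "z": 84, "ax": -0.006, "ay": 0, "az": 0.005},
  ],
)

```text
time_s: 13.15
tcp_pos: [0.6806, 0.2165, 0.168]
ee_rot: [0.977, 0.196, 0.086, -0.015]
force: [0.6, 0.4, 0.3]
finger_gap: 0.574
finger_force: 42.2
```

Run:
```python
from h import *
o=get_obs();print(o['joint_positions'].round(2),o['tcp_pos'],o['force'])
for b,u in((.10,0),(.05,0),(.0,0)):
    p,R=place(3,b,u,s=.014,e=.020);rel(p,R,'P')
```

```text
[ 0.13  0.8  -0.79  1.54  0.71  0.91 -2.04] [0.68063626 0.21648934 0.16796521] [0.57662102 0.36880421 0.25776015]
P t 13.15 xyz [ 0.9 -6.4  4.2] a [ 0.005  0.    -0.005]
P t 13.15 xyz [-44.5  -6.3  25.3] a [ 0.005  0.    -0.005]
P t 13.15 xyz [-89.8  -6.2  46.4] a [ 0.005  0.    -0.005]
```

>>> move_arm(
  plan=[
    {"fingers": 0.3, "x": 1, "y": -6, "z": 3, "ax": 0.005, "ay": 0, "az": -0.005},
    {"fingers": 0.3, "x": 1, "y": -6, "z": 3, "ax": 0.005, "ay": 0, "az": -0.005},
    {"fingers": 0.3, "x": 1, "y": -6, "z": 3, "ax": 0.005, "ay": 0, "az": -0.005},
    {"fingers": 0.3, "x": 1, "y": -6, "z": 3, "ax": 0.005, "ay": 0, "az": -0.005},
  ],
)

```text
time_s: 13.55
tcp_pos: [0.68, 0.2223, 0.1665]
ee_rot: [0.976, 0.199, 0.087, -0.017]
force: [-0.7, -0.7, -1.1]
finger_gap: 0.578
finger_force: 42.2
```

Run:
```python
from h import *
for b,u in((.10,0),(.05,0),(.0,0)):
    p,R=place(3,b,u,s=.014,e=.020);rel(p,R,'P')
```

```text
P t 13.55 xyz [-0.5 -0.9  2.5] a [ 0.    -0.003 -0.   ]
P t 13.55 xyz [-45.9  -0.9  23.5] a [ 0.    -0.003 -0.   ]
P t 13.55 xyz [-91.3  -0.9  44.5] a [ 0.    -0.003 -0.   ]
```

>>> move_arm(
  plan=[
    {"fingers": 0.3, "x": -9, "y": -1, "z": 6, "ax": 0, "ay": 0, "az": 0},
    {"fingers": 0.3, "x": -19, "y": -1, "z": 11, "ax": 0, "ay": 0, "az": 0},
    {"fingers": 0.3, "x": -28, "y": -1, "z": 15, "ax": 0, "ay": 0, "az": 0},
    {"fingers": 0.3, "x": -37, "y": -1, "z": 19, "ax": 0, "ay": 0, "az": 0},
    {"fingers": 0.3, "x": -46, "y": -1, "z": 23, "ax": 0, "ay": 0, "az": 0},
    {"fingers": 0.3, "x": -55, "y": -1, "z": 27, "ax": 0, "ay": 0, "az": 0},
    {"fingers": 0.3, "x": -64, "y": -1, "z": 32, "ax": 0, "ay": 0, "az": 0},
    {"fingers": 0.3, "x": -64, "y": -1, "z": 32, "ax": 0, "ay": 0, "az": 0},
  ],
)

```text
time_s: 14.35
tcp_pos: [0.6248, 0.1998, 0.1217]
ee_rot: [0.976, 0.199, 0.085, -0.017]
force: [-0.0, -0.4, -1.8]
finger_gap: 0.574
finger_force: 42.2
```

Run:
```python
from h import *
o=get_obs();print(o['joint_positions'].round(2),o['force'].round(1),o['moment'].round(2))
for b,u in((.03,0),(.0,0)):
    p,R=place(3,b,u,s=.014,e=.020);rel(p,R,'P')
w,d=capture('side');save('s3',cv2.resize(w[180:330,200:400],None,fx=3,fy=3))
```

```text
[ 0.15  0.77 -0.76  1.73  0.77  0.76 -2.13] [-0.  -0.4 -1.8] [-0.08  0.23 -0.03]
P t 14.35 xyz [ 2.5  0.  -1.7] a [0.    0.001 0.   ]
P t 14.35 xyz [-24.7   0.   11. ] a [0.    0.001 0.   ]
```

View pics/s3.png

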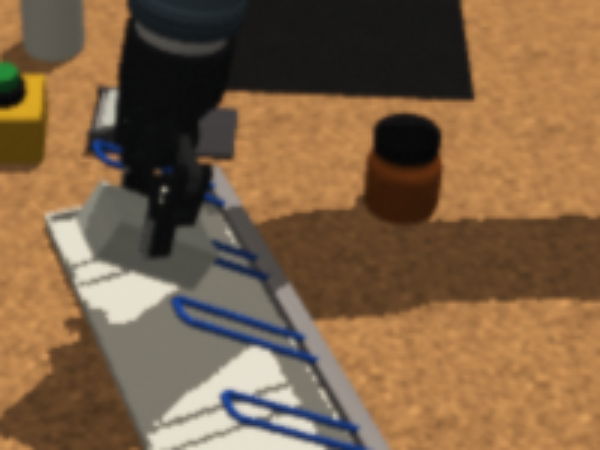

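The can is threaded on peg 3: its wires come out of the mouth at about (225,255), and no force is felt. I'm pushing on to the tip.

>>> move_arm(
  plan=[
    {"fingers": 0.3, "x": -8, "y": 0, "z": 4, "ax": 0, "ay": 0, "az": 0},
    {"fingers": 0.3, "x": -16, "y": 0, "z": 7, "ax": 0, "ay": 0, "az": 0},
    {"fingers": 0.3, "x": -22, "y": 0, "z": 10, "ax": 0, "ay": 0, "az": 0},
    {"fingers": 0.3, "x": -25, "y": 0, "z": 11, "ax": 0, "ay": 0, "az": 0},
    {"fingers": 0.3, "x": -26, "y": 0, "z": 12, "ax": 0, "ay": 0, "az": 0},
    {"fingers": 0.3, "x": -26, "y": 0, "z": 12, "ax": 0, "ay": 0, "az": 0},
  ],
)

```text
time_s: 15.0
tcp_pos: [0.6064, 0.1922, 0.1078]
ee_rot: [0.976, 0.199, 0.088, -0.018]
force: [4.0, 0.1, 3.3]
finger_gap: 0.571
finger_force: 42.7
```

Run:
```python
from h import *
o=get_obs();print(o['joint_positions'].round(2),o['force'].round(1),o['moment'].round(2), 'along peg',(o['force']@Rpeg(PSI)).round(1))
p,R=place(3,0,0,s=.014,e=.020);rel(p,R,'P')
```

```text
[ 0.16  0.76 -0.74  1.79  0.8   0.7  -2.17] [4.  0.1 3.3] [ 0.23 -0.86 -0.03] along peg [ 4.9  1.4 -0.5]
P t 15.0 xyz [-2.7  0.3  0.7] a [-0.    -0.006 -0.   ]
```

>>> move_arm(
  plan=[
    {"fingers": 0.3, "x": -2, "y": 0, "z": 1, "ax": 0, "ay": 0, "az": 0},
    {"fingers": 0.3, "x": -4, "y": 0, "z": 2, "ax": 0, "ay": 0, "az": 0},
    {"fingers": 0.3, "x": -4, "y": 0, "z": 2, "ax": 0, "ay": 0, "az": 0},
  ],
)

```text
time_s: 15.3
tcp_pos: [0.6063, 0.1923, 0.1074]
ee_rot: [0.976, 0.198, 0.092, -0.019]
force: [8.5, 3.4, 8.5]
finger_gap: 0.574
finger_force: 43.2
```

Run:
```python
from h import *
o=get_obs();print('along peg',(o['force']@Rpeg(PSI)).round(1))
p,R=place(3,0,0,s=.014,e=.020);rel(p,R,'P')
```

```text
along peg [12.4  0.2 -1.7]
P t 15.3 xyz [-2.5  0.3  0.3] a [-0.001 -0.013 -0.   ]
```

It has hit a firm stop, 12 N along the peg with no further motion. I'm releasing and retreating.

>>> move_arm(
  plan=[
    {"fingers": 0.3, "x": 3, "y": 0, "z": -1, "ax": 0, "ay": 0, "az": 0},
    {"fingers": 1, "x": 3, "y": 0, "z": -1, "ax": 0, "ay": 0, "az": 0},
    {"fingers": 1, "x": 3, "y": 0, "z": -1, "ax": 0, "ay": 0, "az": 0},
    {"fingers": 1, "x": 3, "y": 0, "z": -1, "ax": 0, "ay": 0, "az": 0},
    {"fingers": 1, "x": 3, "y": 0, "z": -1, "ax": 0, "ay": 0, "az": 0},
    {"fingers": 1, "x": 3, "y": 0, "z": -15, "ax": 0, "ay": 0, "az": 0},
    {"fingers": 1, "x": 3, "y": 0, "z": -40, "ax": 0, "ay": 0, "az": 0},
    {"fingers": 1, "x": 3, "y": 0, "z": -80, "ax": 0, "ay": 0, "az": 0},
    {"fingers": 1, "x": 3, "y": 0, "z": -120, "ax": 0, "ay": 0, "az": 0},
    {"fingers": 1, "x": 3, "y": 0, "z": -150, "ax": 0, "ay": 0, "az": 0},
    {"fingers": 1, "x": 3, "y": 0, "z": -150, "ax": 0, "ay": -0.1, "az": 0},
    {"fingers": 1, "x": 3, "y": 0, "z": -150, "ax": 0, "ay": -0.17, "az": 0},
  ],
)

```text
time_s: 16.5
tcp_pos: [0.5802, 0.1808, 0.2548]
ee_rot: [0.98, 0.199, 0.003, -0.0]
force: [0.2, 0.4, -0.5]
finger_gap: 1.003
finger_force: 0.0
```

```bash
cat >> h.py <<'E'
def hung(d,m,pegs):
    P=cloud(d,m);R=Rpeg(PSI)
    for k in pegs:
        q=(P[d>0]-np.array(TIPS[k]))@R*1000   # x along peg z(out), y row, z down-forward
        q=q[(abs(q[:,1])<40)&(q[:,0]>-110)&(q[:,0]<40)&(q[:,2]>-30)&(q[:,2]<12)]
        t=q[q[:,2]<np.percentile(q[:,2],50)+6] if len(q) else q
        print('peg',k,len(q),'perp(top face)',np.median(t[:,2]).round(1),'along',np.percentile(t[:,0],[2,98]).round(1),'row',np.percentile(t[:,1],[2,98]).round(1))
E
python3 - <<'E'
from h import *
o=get_obs();print(o['joint_positions'].round(2))
for n in('wrist','top'):
    m=camera_model(n);w,d=capture(n);hung(d,m,[3])
    if n=='wrist':save('w4',w)
    else:
        L=cans('t',w,d,m)
        for c in L:print([np.round(x,3) for x in c])
p,R=pick((.437,-.388),33.3,.16); rel(p,R@Ry(T),'above B')
E
```

```text
[ 0.24  0.63 -0.91  1.62  0.54  1.15 -1.96]
peg 3 4852 perp(top face) -4.6 along [-95.1   5.4] row [-23.7  24.3]
  return _methods._mean(a, axis=axis, dtype=dtype,
  ret = ret.dtype.type(ret / rcount)
Traceback (most recent call last):
  File "h.py", line 60, in hung
    print('peg',k,len(q),'perp(top face)',np.median(t[:,2]).round(1),'along',np.percentile(t[:,0],[2,98]).round(1),'row',np.percentile(t[:,1],[2,98]).round(1))
                                                                             ~~~~~~~~~~~~~^^^^^^^^^^^^^^^
IndexError: index -1 is out of bounds for axis 0 with size 0
```

View pics/w4.png

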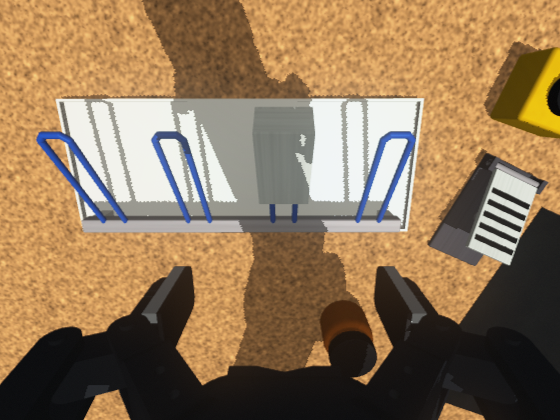

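The picture shows can A hanging on peg 3: top face at about (283,165), wires coming out of its mouth at row 212, nothing else disturbed. Next is the can at (0.437, -0.388).

Run:
```python
from h import *
m=camera_model('top');w,d=capture('top')
for c in cans('t',w,d,m):print([np.round(x,3) for x in c])
p,R=pick((.437,-.388),33.3,.17); rel(p,R@Ry(T),'above B')
```

```text
[np.float64(0.591), np.float64(-0.352), np.float64(0.037), np.float64(90.664), np.float64(51.302), np.float64(-27.898), array([401., 212.])]
[np.float64(0.436), np.float64(-0.387), np.float64(0.036), np.float64(90.389), np.float64(52.086), np.float64(33.215), array([418., 268.])]
above B t 16.65 xyz [-343.1  466.1   43.2] a [ 0.    -0.009 -0.179]
```

>>> move_arm(
  plan=[
    {"fingers": 1, "x": -28, "y": 38, "z": 0, "ax": 0, "ay": 0, "az": -0.015},
    {"fingers": 1, "x": -57, "y": 77, "z": 0, "ax": 0, "ay": 0, "az": -0.03},
    {"fingers": 1, "x": -86, "y": 116, "z": 0, "ax": 0, "ay": 0, "az": -0.045},
    {"fingers": 1, "x": -114, "y": 155, "z": 0, "ax": 0, "ay": 0, "az": -0.06},
    {"fingers": 1, "x": -143, "y": 194, "z": 0, "ax": 0, "ay": 0, "az": -0.075},
    {"fingers": 1, "x": -171, "y": 233, "z": 0, "ax": 0, "ay": 0, "az": -0.09},
    {"fingers": 1, "x": -200, "y": 272, "z": 0, "ax": 0, "ay": 0, "az": -0.105},
    {"fingers": 1, "x": -228, "y": 311, "z": 10, "ax": 0, "ay": 0, "az": -0.12},
    {"fingers": 1, "x": -257, "y": 350, "z": 20, "ax": 0, "ay": 0, "az": -0.135},
    {"fingers": 1, "x": -286, "y": 389, "z": 30, "ax": 0, "ay": -0.005, "az": -0.15},
    {"fingers": 1, "x": -314, "y": 427, "z": 40, "ax": 0, "ay": -0.009, "az": -0.165},
    {"fingers": 1, "x": -343, "y": 466, "z": 43, "ax": 0, "ay": -0.009, "az": -0.179},
  ],
)

```text
time_s: 17.85
tcp_pos: [0.4449, -0.3827, 0.2059]
ee_rot: [0.958, 0.287, -0.001, 0.0]
force: [1.5, 1.0, 0.4]
finger_gap: 1.001
finger_force: 0.0
```

>>> move_arm(
  plan=[
    {"fingers": 1, "x": 0, "y": 0, "z": 0, "ax": 0, "ay": -0.14, "az": 0},
    {"fingers": 1, "x": 0, "y": 0, "z": 0, "ax": 0, "ay": -0.28, "az": 0},
    {"fingers": 1, "x": 0, "y": 0, "z": 20, "ax": 0, "ay": -0.42, "az": 0},
    {"fingers": 1, "x": 0, "y": 0, "z": 50, "ax": 0, "ay": -0.436, "az": 0},
    {"fingers": 1, "x": 0, "y": 0, "z": 80, "ax": 0, "ay": -0.436, "az": 0},
    {"fingers": 1, "x": 0, "y": 0, "z": 80, "ax": 0, "ay": -0.436, "az": 0},
  ],
)

```text
time_s: 18.45
tcp_pos: [0.444, -0.3803, 0.1233]
ee_rot: [0.935, 0.281, -0.21, 0.06]
force: [-1.2, -0.5, -0.0]
finger_gap: 0.996
finger_force: 0.0
```

Run:
```python
from h import *
o=get_obs();print(o['joint_positions'].round(2),o['tcp_pos'])
m=camera_model('wrist');w,d=capture('wrist');L=cans('w',w,d,m)
for c in L: print([np.round(x,3) for x in c])
for u in(.03,0):p,R=pick((.437,-.388),33.3,u,h=.040,s=.014);rel(p,R);print(p)
```

```text
[ 0.88  0.82 -0.66  1.65  0.85  1.28 -1.12] [ 0.44398422 -0.38027688  0.12334694]
[np.float64(0.437), np.float64(-0.389), np.float64(0.037), np.float64(91.397), np.float64(50.148), np.float64(33.358), array([289., 170.])]
 t 18.5 xyz [26.9  1.4 48.9] a [-0.002  0.003  0.001]
[ 0.4487013  -0.38031368  0.07      ]
 t 18.5 xyz [39.6  1.5 76.1] a [-0.002  0.003  0.001]
[ 0.4487013  -0.38031368  0.04      ]
```

>>> move_arm(
  plan=[
    {"fingers": 1, "x": 14, "y": 1, "z": 25, "ax": 0, "ay": 0, "az": 0},
    {"fingers": 1, "x": 27, "y": 1, "z": 49, "ax": 0, "ay": 0, "az": 0},
    {"fingers": 1, "x": 34, "y": 1, "z": 63, "ax": 0, "ay": 0, "az": 0},
    {"fingers": 1, "x": 40, "y": 1, "z": 76, "ax": 0, "ay": 0, "az": 0},
    {"fingers": 1, "x": 40, "y": 1, "z": 76, "ax": 0, "ay": 0, "az": 0},
    {"fingers": 0.3, "x": 40, "y": 1, "z": 76, "ax": 0, "ay": 0, "az": 0},
    {"fingers": 0.3, "x": 40, "y": 1, "z": 76, "ax": 0, "ay": 0, "az": 0},
    {"fingers": 0.3, "x": 40, "y": 1, "z": 76, "ax": 0, "ay": 0, "az": 0},
    {"fingers": 0.3, "x": 40, "y": 1, "z": 76, "ax": 0, "ay": 0, "az": 0},
    {"fingers": 0.3, "x": 40, "y": 1, "z": 76, "ax": 0, "ay": 0, "az": 0},
  ],
)

```text
time_s: 19.5
tcp_pos: [0.4513, -0.381, 0.0422]
ee_rot: [0.935, 0.279, -0.208, 0.063]
force: [0.2, 0.8, 6.6]
finger_gap: 0.571
finger_force: 42.6
```

>>> move_arm(
  plan=[
    {"fingers": 0.3, "x": -16, "y": 0, "z": -34, "ax": 0, "ay": 0, "az": 0},
    {"fingers": 0.3, "x": -32, "y": 0, "z": -68, "ax": 0, "ay": 0, "az": 0},
    {"fingers": 0.3, "x": -48, "y": 0, "z": -102, "ax": 0, "ay": 0.05, "az": 0},
    {"fingers": 0.3, "x": -64, "y": 0, "z": -140, "ax": 0, "ay": 0.15, "az": 0},
    {"fingers": 0.3, "x": -79, "y": 0, "z": -173, "ax": 0, "ay": 0.25, "az": 0},
    {"fingers": 0.3, "x": -90, "y": 0, "z": -200, "ax": 0, "ay": 0.35, "az": 0},
    {"fingers": 0.3, "x": -90, "y": 0, "z": -200, "ax": 0, "ay": 0.436, "az": 0},
    {"fingers": 0.3, "x": -90, "y": 0, "z": -200, "ax": 0, "ay": 0.436, "az": 0},
    {"fingers": 0.3, "x": -90, "y": 0, "z": -200, "ax": 0, "ay": 0.436, "az": 0},
  ],
)

```text
time_s: 20.4
tcp_pos: [0.4521, -0.3788, 0.2596]
ee_rot: [0.958, 0.286, -0.002, 0.0]
force: [1.0, -0.5, 0.1]
finger_gap: 0.578
finger_force: 42.0
```

Run:
```python
from h import *
o=get_obs();print(o['joint_positions'].round(2),o['tcp_pos'])
held()
p,R=place(2,.10,.09,s=.014,e=.021);print(p);rel(p,R,'P0')
```

```text
[ 1.26  0.6  -0.92  1.66  0.52  1.15 -0.79] [ 0.45211288 -0.37883934  0.25960709]
held can frame mm: top z 5.2 bottom x 29.5 y [-24.   25.2]
[0.64209869 0.30930731 0.25476563]
P0 t 20.45 xyz [ 535.6 -470.4    3.1] a [-0.017  0.179  0.179]
```

>>> move_arm(
  plan=[
    {"fingers": 0.3, "x": 34, "y": -30, "z": 0, "ax": 0, "ay": 0, "az": 0},
    {"fingers": 0.3, "x": 68, "y": -60, "z": -10, "ax": 0, "ay": 0, "az": 0.02},
    {"fingers": 0.3, "x": 102, "y": -90, "z": -20, "ax": 0, "ay": 0, "az": 0.04},
    {"fingers": 0.3, "x": 137, "y": -120, "z": -20, "ax": 0, "ay": 0, "az": 0.06},
    {"fingers": 0.3, "x": 171, "y": -150, "z": -20, "ax": 0, "ay": 0, "az": 0.08},
    {"fingers": 0.3, "x": 205, "y": -180, "z": -20, "ax": 0, "ay": 0, "az": 0.1},
    {"fingers": 0.3, "x": 239, "y": -210, "z": -20, "ax": 0, "ay": 0, "az": 0.12},
    {"fingers": 0.3, "x": 273, "y": -240, "z": -20, "ax": 0, "ay": 0, "az": 0.14},
    {"fingers": 0.3, "x": 307, "y": -270, "z": -20, "ax": 0, "ay": 0, "az": 0.16},
    {"fingers": 0.3, "x": 341, "y": -300, "z": -20, "ax": 0, "ay": 0, "az": 0.179},
    {"fingers": 0.3, "x": 375, "y": -330, "z": -20, "ax": 0, "ay": 0, "az": 0.179},
    {"fingers": 0.3, "x": 409, "y": -360, "z": -20, "ax": 0, "ay": 0, "az": 0.179},
  ],
)

```text
time_s: 21.65
tcp_pos: [0.5972, 0.1501, 0.2782]
ee_rot: [0.98, 0.201, -0.002, 0.001]
force: [0.5, -0.8, 0.2]
finger_gap: 0.575
finger_force: 42.0
```

Run:
```python
from h import *
o=get_obs();print(o['joint_positions'].round(2),o['tcp_pos'])
p,R=place(2,.10,.09,s=.0155,e=.023);print(p);rel(p,R,'P0')
```

```text
[ 0.29  0.62 -0.91  1.57  0.52  1.21 -1.88] [0.59716805 0.15009412 0.2781891 ]
[0.64217378 0.30933919 0.2572643 ]
P0 t 21.65 xyz [ 104.1 -128.7   20.3] a [0.001 0.179 0.003]
```

>>> move_arm(
  plan=[
    {"fingers": 0.3, "x": 26, "y": -32, "z": 0, "ax": 0, "ay": 0.06, "az": 0},
    {"fingers": 0.3, "x": 52, "y": -64, "z": 10, "ax": 0, "ay": 0.12, "az": 0},
    {"fingers": 0.3, "x": 78, "y": -96, "z": 20, "ax": 0, "ay": 0.179, "az": 0.003},
    {"fingers": 0.3, "x": 104, "y": -128, "z": 20, "ax": 0, "ay": 0.179, "az": 0.003},
    {"fingers": 0.3, "x": 104, "y": -128, "z": 20, "ax": 0, "ay": 0.179, "az": 0.003},
    {"fingers": 0.3, "x": 104, "y": -128, "z": 20, "ax": 0, "ay": 0.179, "az": 0.003},
    {"fingers": 0.3, "x": 104, "y": -128, "z": 20, "ax": 0, "ay": 0.179, "az": 0.003},
  ],
)

```text
time_s: 22.35
tcp_pos: [0.643, 0.3046, 0.258]
ee_rot: [0.976, 0.197, 0.086, -0.016]
force: [0.1, -1.1, -0.4]
finger_gap: 0.574
finger_force: 42.0
```

Run:
```python
from h import *
o=get_obs();print(o['joint_positions'].round(2),o['tcp_pos'])
held()
p,R=place(2,.10,.0,s=.0155,e=.023);print(p);rel(p,R,'P0')
```

```text
[ 0.02  0.7  -0.85  1.48  0.65  1.05 -2.13] [0.64304206 0.30463408 0.25797791]
held can frame mm: top z 5.1 bottom x 29.7 y [-23.8  25.4]
[0.64217378 0.30933919 0.1672643 ]
P0 t 22.4 xyz [-15.   -5.6  89.7] a [ 0.003 -0.001 -0.003]
```

>>> move_arm(
  plan=[
    {"fingers": 0.3, "x": -5, "y": -6, "z": 30, "ax": 0, "ay": 0, "az": 0},
    {"fingers": 0.3, "x": -10, "y": -6, "z": 60, "ax": 0, "ay": 0, "az": 0},
    {"fingers": 0.3, "x": -15, "y": -6, "z": 88, "ax": 0, "ay": 0, "az": 0},
    {"fingers": 0.3, "x": -15, "y": -6, "z": 88, "ax": 0, "ay": 0, "az": 0},
    {"fingers": 0.3, "x": -15, "y": -6, "z": 88, "ax": 0, "ay": 0, "az": 0},
    {"fingers": 0.3, "x": -15, "y": -6, "z": 88, "ax": 0, "ay": 0, "az": 0},
    {"fingers": 0.3, "x": -15, "y": -6, "z": 88, "ax": 0, "ay": 0, "az": 0},
  ],
)

```text
time_s: 23.1
tcp_pos: [0.6427, 0.3112, 0.1717]
ee_rot: [0.976, 0.197, 0.088, -0.018]
force: [-0.4, 0.5, -0.5]
finger_gap: 0.573
finger_force: 42.0
```

Run:
```python
from h import *
o=get_obs();print(o['joint_positions'].round(2),o['tcp_pos'])
for b in (.1,.03,.0):
    p,R=place(2,b,.0,s=.0155,e=.023);rel(p,R,'P')
```

```text
[-0.02  0.79 -0.79  1.55  0.73  0.92 -2.21] [0.64272988 0.31122254 0.17172461]
P t 23.1 xyz [-2.   1.5  4.2] a [ 0.001 -0.005 -0.003]
P t 23.1 xyz [-65.6   1.7  33.4] a [ 0.001 -0.005 -0.003]
P t 23.1 xyz [-92.9   1.8  45.9] a [ 0.001 -0.005 -0.003]
```

>>> move_arm(
  plan=[
    {"fingers": 0.3, "x": -3, "y": 1, "z": 4, "ax": 0, "ay": -0.004, "az": 0},
    {"fingers": 0.3, "x": -11, "y": 1, "z": 8, "ax": 0, "ay": -0.004, "az": 0},
    {"fingers": 0.3, "x": -20, "y": 1, "z": 12, "ax": 0, "ay": -0.004, "az": 0},
    {"fingers": 0.3, "x": -29, "y": 1, "z": 17, "ax": 0, "ay": -0.004, "az": 0},
    {"fingers": 0.3, "x": -38, "y": 1, "z": 21, "ax": 0, "ay": -0.004, "az": 0},
    {"fingers": 0.3, "x": -47, "y": 1, "z": 25, "ax": 0, "ay": -0.004, "az": 0},
    {"fingers": 0.3, "x": -56, "y": 1, "z": 29, "ax": 0, "ay": -0.004, "az": 0},
    {"fingers": 0.3, "x": -65, "y": 1, "z": 33, "ax": 0, "ay": -0.004, "az": 0},
    {"fingers": 0.3, "x": -65, "y": 1, "z": 33, "ax": 0, "ay": -0.004, "az": 0},
  ],
)

```text
time_s: 24.0
tcp_pos: [0.587, 0.2865, 0.1246]
ee_rot: [0.977, 0.198, 0.084, -0.016]
force: [-0.0, 0.0, -1.2]
finger_gap: 0.574
finger_force: 42.0
```

Run:
```python
from h import *
o=get_obs();print(o['joint_positions'].round(2),'f',(o['force']@Rpeg(PSI)).round(1))
for b in (.03,.0):
    p,R=place(2,b,.0,s=.0155,e=.023);rel(p,R,'P')
```

```text
[-0.01  0.76 -0.76  1.73  0.79  0.78 -2.3 ] f [-0.7 -0.   1. ]
P t 24.0 xyz [ 2.8  0.5 -2.1] a [ 0.002  0.004 -0.002]
P t 24.0 xyz [-24.4   0.5  10.7] a [ 0.002  0.004 -0.002]
```

>>> move_arm(
  plan=[
    {"fingers": 0.3, "x": -8, "y": 0, "z": 4, "ax": 0, "ay": 0, "az": 0},
    {"fingers": 0.3, "x": -16, "y": 0, "z": 7, "ax": 0, "ay": 0, "az": 0},
    {"fingers": 0.3, "x": -22, "y": 0, "z": 10, "ax": 0, "ay": 0, "az": 0},
    {"fingers": 0.3, "x": -25, "y": 0, "z": 11, "ax": 0, "ay": 0, "az": 0},
    {"fingers": 0.3, "x": -28, "y": 0, "z": 13, "ax": 0, "ay": 0, "az": 0},
    {"fingers": 0.3, "x": -30, "y": 0, "z": 14, "ax": 0, "ay": 0, "az": 0},
    {"fingers": 0.3, "x": -30, "y": 0, "z": 14, "ax": 0, "ay": 0, "az": 0},
  ],
)

```text
time_s: 24.7
tcp_pos: [0.5686, 0.2789, 0.1103]
ee_rot: [0.976, 0.197, 0.09, -0.019]
force: [8.8, 2.3, 8.1]
finger_gap: 0.575
finger_force: 42.9
```

Run:
```python
from h import *
o=get_obs();print(o['joint_positions'].round(2),'f',(o['force']@Rpeg(PSI)).round(1))
for b in (.0,):
    p,R=place(2,b,.0,s=.0155,e=.023);rel(p,R,'P')
```

```text
[-0.01  0.75 -0.74  1.8   0.82  0.71 -2.36] f [12.   1.3 -1.5]
P t 24.7 xyz [-2.3  0.8 -0. ] a [-0.    -0.01  -0.004]
```

The stop is the same as before, 12 N and 2.3 mm short of nominal, just as on peg 3. Releasing now.

>>> move_arm(
  plan=[
    {"fingers": 0.3, "x": 3, "y": 0, "z": -1, "ax": 0, "ay": 0, "az": 0},
    {"fingers": 1, "x": 3, "y": 0, "z": -1, "ax": 0, "ay": 0, "az": 0},
    {"fingers": 1, "x": 3, "y": 0, "z": -1, "ax": 0, "ay": 0, "az": 0},
    {"fingers": 1, "x": 3, "y": 0, "z": -1, "ax": 0, "ay": 0, "az": 0},
    {"fingers": 1, "x": 3, "y": 0, "z": -1, "ax": 0, "ay": 0, "az": 0},
    {"fingers": 1, "x": 3, "y": 0, "z": -15, "ax": 0, "ay": 0, "az": 0},
    {"fingers": 1, "x": 3, "y": 0, "z": -40, "ax": 0, "ay": 0, "az": 0},
    {"fingers": 1, "x": 3, "y": 0, "z": -80, "ax": 0, "ay": 0, "az": 0},
    {"fingers": 1, "x": 3, "y": 0, "z": -120, "ax": 0, "ay": 0, "az": 0},
    {"fingers": 1, "x": 3, "y": 0, "z": -150, "ax": 0, "ay": 0, "az": 0},
    {"fingers": 1, "x": 3, "y": 0, "z": -150, "ax": 0, "ay": -0.1, "az": 0},
    {"fingers": 1, "x": 3, "y": 0, "z": -150, "ax": 0, "ay": -0.17, "az": 0},
  ],
)

```text
time_s: 25.9
tcp_pos: [0.5427, 0.2679, 0.2578]
ee_rot: [0.98, 0.198, 0.001, 0.0]
force: [-0.1, -0.1, -0.1]
finger_gap: 0.998
finger_force: 0.0
```

Run:
```python
from h import *
m=camera_model('wrist');w,d=capture('wrist');hung(d,m,[2,3])
m=camera_model('top');w,d=capture('top')
L=cans('t',w,d,m)
for c in L:print([np.round(x,3) for x in c])
c=L[0];p,R=pick(c[:2],c[5],.17); rel(p,R@Ry(T),'above C');print(p)
```

```text
peg 2 4777 perp(top face) -4.5 along [-95.8   5.6] row [-23.9  23.9]
peg 3 5236 perp(top face) -4.6 along [-96.2   5.4] row [-24.7  24.2]
[np.float64(0.591), np.float64(-0.352), np.float64(0.037), np.float64(91.819), np.float64(50.82), np.float64(-27.034), array([401., 212.])]
above C t 26.0 xyz [-189.   599.4   48.8] a [-0.002 -0.003  0.869]
[ 0.60133836 -0.3573477   0.206     ]
```

>>> move_arm(
  plan=[
    {"fingers": 1, "x": -15, "y": 47, "z": 0, "ax": 0, "ay": 0, "az": 0.06},
    {"fingers": 1, "x": -30, "y": 94, "z": 0, "ax": 0, "ay": 0, "az": 0.12},
    {"fingers": 1, "x": -44, "y": 141, "z": 0, "ax": 0, "ay": 0, "az": 0.18},
    {"fingers": 1, "x": -59, "y": 188, "z": 0, "ax": 0, "ay": 0, "az": 0.24},
    {"fingers": 1, "x": -74, "y": 235, "z": 0, "ax": 0, "ay": 0, "az": 0.3},
    {"fingers": 1, "x": -89, "y": 282, "z": 0, "ax": 0, "ay": 0, "az": 0.37},
    {"fingers": 1, "x": -104, "y": 329, "z": 0, "ax": 0, "ay": 0, "az": 0.44},
    {"fingers": 1, "x": -118, "y": 376, "z": 0, "ax": 0, "ay": 0, "az": 0.51},
    {"fingers": 1, "x": -133, "y": 423, "z": 10, "ax": 0, "ay": 0, "az": 0.58},
    {"fingers": 1, "x": -148, "y": 470, "z": 20, "ax": 0, "ay": 0, "az": 0.65},
    {"fingers": 1, "x": -163, "y": 517, "z": 30, "ax": 0, "ay": 0, "az": 0.72},
    {"fingers": 1, "x": -178, "y": 564, "z": 40, "ax": 0, "ay": 0, "az": 0.8},
  ],
)

```text
time_s: 27.2
tcp_pos: [0.5968, -0.3212, 0.2152]
ee_rot: [0.98, -0.201, 0.002, -0.0]
force: [1.0, 0.4, 0.9]
finger_gap: 1.001
finger_force: 0.0
```

>>> move_arm(
  plan=[
    {"fingers": 1, "x": 16, "y": 30, "z": 5, "ax": 0, "ay": 0, "az": 0.069},
    {"fingers": 1, "x": 16, "y": 30, "z": 9, "ax": 0, "ay": 0, "az": 0.069},
    {"fingers": 1, "x": 16, "y": 30, "z": 9, "ax": 0, "ay": 0, "az": 0.069},
    {"fingers": 1, "x": 16, "y": 30, "z": 9, "ax": 0, "ay": 0, "az": 0.069},
  ],
)

```text
time_s: 27.6
tcp_pos: [0.6006, -0.3512, 0.2065]
ee_rot: [0.973, -0.232, 0.002, -0.001]
force: [0.9, 0.3, -0.9]
finger_gap: 1.001
finger_force: 0.0
```

Run:
```python
from h import *
o=get_obs();print(o['joint_positions'].round(2),o['tcp_pos'])
m=camera_model('wrist');w,d=capture('wrist');L=cans('w',w,d,m)
for c in L: print([np.round(x,3) for x in c])
for u in(.09,0):p,R=pick((.591,-.352),-27.3,u,h=.040,s=.014);rel(p,R);print(p)
```

```text
[ 0.84  0.74 -0.61  1.42  0.45  1.12 -1.88] [ 0.60058015 -0.35120033  0.20650507]
[np.float64(0.73), np.float64(-0.211), np.float64(0.042), np.float64(48.809), np.float64(12.942), np.float64(-52.402), array([ 82., 132.])]
[np.float64(0.592), np.float64(-0.353), np.float64(0.037), np.float64(90.242), np.float64(50.019), np.float64(-27.38), array([289., 197.])]
 t 27.65 xyz [ 5.4  5.5 76.8] a [-0.001 -0.439  0.01 ]
[ 0.60344064 -0.35842109  0.13      ]
 t 27.65 xyz [  5.1   5.8 166.8] a [-0.001 -0.439  0.01 ]
[ 0.60344064 -0.35842109  0.04      ]
```

>>> move_arm(
  plan=[
    {"fingers": 1, "x": 5, "y": 6, "z": 15, "ax": 0, "ay": -0.14, "az": 0.01},
    {"fingers": 1, "x": 5, "y": 6, "z": 40, "ax": 0, "ay": -0.28, "az": 0.01},
    {"fingers": 1, "x": 5, "y": 6, "z": 70, "ax": 0, "ay": -0.42, "az": 0.01},
    {"fingers": 1, "x": 5, "y": 6, "z": 100, "ax": 0, "ay": -0.439, "az": 0.01},
    {"fingers": 1, "x": 5, "y": 6, "z": 120, "ax": 0, "ay": -0.439, "az": 0.01},
    {"fingers": 1, "x": 5, "y": 6, "z": 120, "ax": 0, "ay": -0.439, "az": 0.01},
    {"fingers": 1, "x": 5, "y": 6, "z": 120, "ax": 0, "ay": -0.439, "az": 0.01},
  ],
)

```text
time_s: 28.35
tcp_pos: [0.6029, -0.3608, 0.088]
ee_rot: [0.949, -0.232, -0.209, -0.051]
force: [0.8, -0.7, 1.6]
finger_gap: 1.001
finger_force: 0.0
```

Run:
```python
from h import *
o=get_obs();print(o['joint_positions'].round(2),o['tcp_pos'])
p,R=pick((.592,-.353),-27.3,0,h=.040,s=.014);rel(p,R)
```

```text
[ 0.7   1.13 -0.52  0.99  0.41  1.56 -1.8 ] [ 0.60287328 -0.36083687  0.08803706]
 t 28.35 xyz [20.9 -2.  43.3] a [-0.002 -0.002 -0.003]
```

>>> move_arm(
  plan=[
    {"fingers": 1, "x": 11, "y": -2, "z": 22, "ax": 0, "ay": 0, "az": 0},
    {"fingers": 1, "x": 21, "y": -2, "z": 43, "ax": 0, "ay": 0, "az": 0},
    {"fingers": 1, "x": 21, "y": -2, "z": 43, "ax": 0, "ay": 0, "az": 0},
    {"fingers": 1, "x": 21, "y": -2, "z": 43, "ax": 0, "ay": 0, "az": 0},
    {"fingers": 0.3, "x": 21, "y": -2, "z": 43, "ax": 0, "ay": 0, "az": 0},
    {"fingers": 0.3, "x": 21, "y": -2, "z": 43, "ax": 0, "ay": 0, "az": 0},
    {"fingers": 0.3, "x": 21, "y": -2, "z": 43, "ax": 0, "ay": 0, "az": 0},
    {"fingers": 0.3, "x": 21, "y": -2, "z": 43, "ax": 0, "ay": 0, "az": 0},
    {"fingers": 0.3, "x": 21, "y": -2, "z": 43, "ax": 0, "ay": 0, "az": 0},
  ],
)

```text
time_s: 29.25
tcp_pos: [0.6047, -0.36, 0.0394]
ee_rot: [0.948, -0.232, -0.209, -0.051]
force: [1.7, -0.7, 5.5]
finger_gap: 0.577
finger_force: 43.3
```

>>> move_arm(
  plan=[
    {"fingers": 0.3, "x": -16, "y": 0, "z": -34, "ax": 0, "ay": 0, "az": 0},
    {"fingers": 0.3, "x": -32, "y": 0, "z": -68, "ax": 0, "ay": 0, "az": 0},
    {"fingers": 0.3, "x": -48, "y": 0, "z": -102, "ax": 0, "ay": 0.05, "az": 0},
    {"fingers": 0.3, "x": -64, "y": 0, "z": -140, "ax": 0, "ay": 0.15, "az": 0},
    {"fingers": 0.3, "x": -79, "y": 0, "z": -173, "ax": 0, "ay": 0.25, "az": 0},
    {"fingers": 0.3, "x": -90, "y": 0, "z": -200, "ax": 0, "ay": 0.35, "az": 0},
    {"fingers": 0.3, "x": -90, "y": 0, "z": -200, "ax": 0, "ay": 0.436, "az": 0},
    {"fingers": 0.3, "x": -90, "y": 0, "z": -200, "ax": 0, "ay": 0.436, "az": 0},
    {"fingers": 0.3, "x": -90, "y": 0, "z": -200, "ax": 0, "ay": 0.436, "az": 0},
  ],
)

```text
time_s: 30.15
tcp_pos: [0.6057, -0.3611, 0.2567]
ee_rot: [0.971, -0.238, -0.002, -0.0]
force: [0.2, 0.8, -1.1]
finger_gap: 0.575
finger_force: 42.6
```

Run:
```python
from h import *
o=get_obs();print(o['joint_positions'].round(2),o['tcp_pos'])
held()
p,R=place(4,.10,.09,s=.015,e=.022);print(p);rel(p,R,'P0')
```

```text
[ 0.84  0.72 -0.62  1.34  0.42  1.22 -1.86] [ 0.60567185 -0.36107973  0.25669522]
held can frame mm: top z 2.8 bottom x 31.1 y [-23.5  25.9]
[0.71632474 0.13560327 0.25615836]
P0 t 30.2 xyz [-1.320e+02 -4.914e+02  4.000e-01] a [ 0.076  0.168 -0.88 ]
```

>>> move_arm(
  plan=[
    {"fingers": 0.3, "x": -25, "y": -35, "z": -20, "ax": 0, "ay": 0, "az": -0.05},
    {"fingers": 0.3, "x": -50, "y": -70, "z": -40, "ax": 0, "ay": 0, "az": -0.12},
    {"fingers": 0.3, "x": -70, "y": -110, "z": -50, "ax": 0, "ay": 0, "az": -0.2},
    {"fingers": 0.3, "x": -90, "y": -150, "z": -50, "ax": 0, "ay": 0, "az": -0.28},
    {"fingers": 0.3, "x": -105, "y": -195, "z": -50, "ax": 0, "ay": 0, "az": -0.36},
    {"fingers": 0.3, "x": -118, "y": -240, "z": -50, "ax": 0, "ay": 0, "az": -0.45},
    {"fingers": 0.3, "x": -128, "y": -285, "z": -50, "ax": 0.02, "ay": 0.03, "az": -0.54},
    {"fingers": 0.3, "x": -134, "y": -330, "z": -50, "ax": 0.03, "ay": 0.06, "az": -0.63},
    {"fingers": 0.3, "x": -136, "y": -375, "z": -40, "ax": 0.05, "ay": 0.1, "az": -0.72},
    {"fingers": 0.3, "x": -134, "y": -420, "z": -20, "ax": 0.06, "ay": 0.14, "az": -0.8},
    {"fingers": 0.3, "x": -133, "y": -460, "z": 0, "ax": 0.076, "ay": 0.168, "az": -0.88},
    {"fingers": 0.3, "x": -132, "y": -491, "z": 0, "ax": 0.076, "ay": 0.168, "az": -0.88},
  ],
)

```text
time_s: 31.4
tcp_pos: [0.7154, 0.1368, 0.2518]
ee_rot: [0.976, 0.2, 0.083, -0.017]
force: [0.4, -0.7, -1.1]
finger_gap: 0.571
finger_force: 42.6
```

>>> move_arm(
  plan=[
    {"fingers": 0.3, "x": 0, "y": 0, "z": 0, "ax": 0, "ay": 0, "az": 0},
    {"fingers": 0.3, "x": 0, "y": 0, "z": 0, "ax": 0, "ay": 0, "az": 0},
    {"fingers": 0.3, "x": 0, "y": 0, "z": 0, "ax": 0, "ay": 0, "az": 0},
  ],
)

```text
time_s: 31.7
tcp_pos: [0.7167, 0.1341, 0.2565]
ee_rot: [0.976, 0.198, 0.086, -0.016]
force: [0.3, 0.7, -0.9]
finger_gap: 0.574
finger_force: 42.6
```

Run:
```python
from h import *
o=get_obs();print(o['joint_positions'].round(2),o['tcp_pos'])
held()
p,R=place(4,.10,.0,s=.014,e=.021);print(p);rel(p,R,'P0')
```

```text
[ 0.28  0.74 -0.84  1.43  0.61  1.06 -1.82] [0.7167428  0.13409269 0.25651746]
held can frame mm: top z 2.3 bottom x 30.3 y [-23.9  25.5]
[0.71609869 0.13550731 0.16476563]
P0 t 31.75 xyz [-16.1  -2.1  90.7] a [ 0.003 -0.002 -0.001]
```

>>> move_arm(
  plan=[
    {"fingers": 0.3, "x": -5, "y": -2, "z": 30, "ax": 0, "ay": 0, "az": 0},
    {"fingers": 0.3, "x": -10, "y": -2, "z": 60, "ax": 0, "ay": 0, "az": 0},
    {"fingers": 0.3, "x": -15, "y": -2, "z": 90, "ax": 0, "ay": 0, "az": 0},
    {"fingers": 0.3, "x": -15, "y": -2, "z": 91, "ax": 0, "ay": 0, "az": 0},
    {"fingers": 0.3, "x": -15, "y": -2, "z": 91, "ax": 0, "ay": 0, "az": 0},
    {"fingers": 0.3, "x": -15, "y": -2, "z": 91, "ax": 0, "ay": 0, "az": 0},
    {"fingers": 0.3, "x": -15, "y": -2, "z": 91, "ax": 0, "ay": 0, "az": 0},
  ],
)

```text
time_s: 32.45
tcp_pos: [0.7181, 0.1379, 0.1676]
ee_rot: [0.976, 0.199, 0.089, -0.017]
force: [0.0, 0.2, -1.3]
finger_gap: 0.576
finger_force: 42.6
```

Run:
```python
from h import *
o=get_obs();print(o['joint_positions'].round(2),o['tcp_pos'])
for b in (.1,.03,.0):
    p,R=place(4,b,.0,s=.0142,e=.021);rel(p,R,'P')
```

```text
[ 0.25  0.82 -0.78  1.5   0.69  0.91 -1.88] [0.71812307 0.13786575 0.1675559 ]
P t 32.45 xyz [-3.1  1.4  2.2] a [ 0.003 -0.006  0.001]
P t 32.45 xyz [-66.7   1.2  31.3] a [ 0.003 -0.006  0.001]
P t 32.45 xyz [-94.    1.2  43.8] a [ 0.003 -0.006  0.001]
```

>>> move_arm(
  plan=[
    {"fingers": 0.3, "x": -3, "y": 1, "z": 2, "ax": 0, "ay": -0.004, "az": 0},
    {"fingers": 0.3, "x": -11, "y": 1, "z": 6, "ax": 0, "ay": -0.004, "az": 0},
    {"fingers": 0.3, "x": -20, "y": 1, "z": 10, "ax": 0, "ay": -0.004, "az": 0},
    {"fingers": 0.3, "x": -29, "y": 1, "z": 14, "ax": 0, "ay": -0.004, "az": 0},
    {"fingers": 0.3, "x": -38, "y": 1, "z": 18, "ax": 0, "ay": -0.004, "az": 0},
    {"fingers": 0.3, "x": -47, "y": 1, "z": 22, "ax": 0, "ay": -0.004, "az": 0},
    {"fingers": 0.3, "x": -56, "y": 1, "z": 26, "ax": 0, "ay": -0.004, "az": 0},
    {"fingers": 0.3, "x": -65, "y": 1, "z": 31, "ax": 0, "ay": -0.004, "az": 0},
    {"fingers": 0.3, "x": -65, "y": 1, "z": 31, "ax": 0, "ay": -0.004, "az": 0},
  ],
)

```text
time_s: 33.35
tcp_pos: [0.662, 0.1128, 0.1219]
ee_rot: [0.976, 0.199, 0.084, -0.016]
force: [-0.3, -0.7, -0.9]
finger_gap: 0.573
finger_force: 42.6
```

Run:
```python
from h import *
o=get_obs();print(o['joint_positions'].round(2),'f',(o['force']@Rpeg(PSI)).round(1))
for b in (.03,.0):
    p,R=place(4,b,.0,s=.0142,e=.021);rel(p,R,'P')
```

```text
[ 0.29  0.79 -0.76  1.68  0.73  0.78 -1.94] f [-1.   0.6  0.4]
P t 33.35 xyz [ 2.   0.2 -2.5] a [0.003 0.004 0.001]
P t 33.35 xyz [-25.2   0.2  10.2] a [0.003 0.004 0.001]
```

>>> move_arm(
  plan=[
    {"fingers": 0.3, "x": -8, "y": 0, "z": 3, "ax": 0, "ay": 0, "az": 0},
    {"fingers": 0.3, "x": -16, "y": 0, "z": 6, "ax": 0, "ay": 0, "az": 0},
    {"fingers": 0.3, "x": -22, "y": 0, "z": 9, "ax": 0, "ay": 0, "az": 0},
    {"fingers": 0.3, "x": -25, "y": 0, "z": 10, "ax": 0, "ay": 0, "az": 0},
    {"fingers": 0.3, "x": -28, "y": 0, "z": 12, "ax": 0, "ay": 0, "az": 0},
    {"fingers": 0.3, "x": -30, "y": 0, "z": 13, "ax": 0, "ay": 0, "az": 0},
    {"fingers": 0.3, "x": -30, "y": 0, "z": 13, "ax": 0, "ay": 0, "az": 0},
  ],
)

```text
time_s: 34.05
tcp_pos: [0.6431, 0.1049, 0.1087]
ee_rot: [0.976, 0.199, 0.091, -0.017]
force: [7.1, 2.7, 5.5]
finger_gap: 0.577
finger_force: 43.4
```

Run:
```python
from h import *
o=get_obs();print(o['joint_positions'].round(2),'f',(o['force']@Rpeg(PSI)).round(1))
p,R=place(4,0,.0,s=.0142,e=.021);rel(p,R,'P')
```

```text
[ 0.31  0.78 -0.74  1.75  0.76  0.71 -1.97] f [ 9.3  0.2 -0.2]
P t 34.05 xyz [-2.8  0.4  0.7] a [ 0.003 -0.01   0.001]
```

It has stopped at the same place as the others. Releasing and retreating.

>>> move_arm(
  plan=[
    {"fingers": 0.3, "x": 2, "y": 0, "z": -1, "ax": 0, "ay": 0, "az": 0},
    {"fingers": 1, "x": 2, "y": 0, "z": -1, "ax": 0, "ay": 0, "az": 0},
    {"fingers": 1, "x": 2, "y": 0, "z": -1, "ax": 0, "ay": 0, "az": 0},
    {"fingers": 1, "x": 2, "y": 0, "z": -1, "ax": 0, "ay": 0, "az": 0},
    {"fingers": 1, "x": 2, "y": 0, "z": -1, "ax": 0, "ay": 0, "az": 0},
    {"fingers": 1, "x": 2, "y": 0, "z": -15, "ax": 0, "ay": 0, "az": 0},
    {"fingers": 1, "x": 2, "y": 0, "z": -40, "ax": 0, "ay": 0, "az": 0},
    {"fingers": 1, "x": 2, "y": 0, "z": -80, "ax": 0, "ay": 0, "az": 0},
    {"fingers": 1, "x": 2, "y": 0, "z": -120, "ax": 0, "ay": 0, "az": 0},
    {"fingers": 1, "x": 2, "y": 0, "z": -150, "ax": 0, "ay": 0, "az": 0},
    {"fingers": 1, "x": 2, "y": 0, "z": -150, "ax": 0, "ay": -0.1, "az": 0},
    {"fingers": 1, "x": 2, "y": 0, "z": -150, "ax": 0, "ay": -0.17, "az": 0},
  ],
)

```text
time_s: 35.25
tcp_pos: [0.6166, 0.0935, 0.2561]
ee_rot: [0.98, 0.199, 0.002, 0.002]
force: [-0.2, 0.1, -1.1]
finger_gap: 0.999
finger_force: 0.0
```

Run:
```python
from h import *
m=camera_model('wrist');w,d=capture('wrist');save('w5',w);hung(d,m,[2,3,4])
P=cloud(d,m)
q=P[(d>0)&(P[...,2]>.02)&(P[...,2]<.07)&(P[...,0]>.52)&(P[...,0]<.72)&(P[...,1]<-.02)&(P[...,1]>-.11)]
print('treadle wrist',len(q))
m=camera_model('top');w,d=capture('top');P=cloud(d,m)
print([np.round(c[:2],3) for c in cans('t',w,d,m)])
q=P[(d>0)&(P[...,2]>.02)&(P[...,2]<.07)&(P[...,0]>.52)&(P[...,0]<.72)&(P[...,1]<-.02)&(P[...,1]>-.11)]
(cx,cy),wh,a=cv2.minAreaRect((q[:,:2]*1000).astype(np.float32));print('treadle top',len(q),cx,cy,wh,a)
A=np.c_[q[:,:2],np.ones(len(q))];print('plane z=',np.linalg.lstsq(A,q[:,2],rcond=None)[0], q[:,2].min(),q[:,2].max())
```

```text
peg 2 5951 perp(top face) -4.5 along [-97.    5.6] row [-23.9  25.3]
peg 3 5309 perp(top face) -4.6 along [-95.4   5.5] row [-23.7  25.3]
peg 4 4853 perp(top face) -4.6 along [-95.4   5.6] row [-23.8  24.2]
treadle wrist 4313
[]
treadle top 452 644.0836791992188 -62.10074996948242 (68.9572982788086, 99.22747802734375) 88.6529769897461
plane z= [-0.37622118  0.01157567  0.28217873] 0.02019218633124692 0.059421510079992336
```

View pics/w5.png

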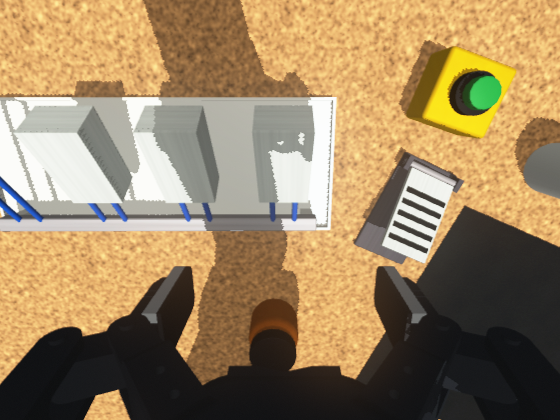

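All three cans hang, with top faces at about (60,140), (170,140) and (283,150) and wires below each. The treadle plate spans roughly (380,260) to (455,175). I'll measure where to press.

Run:
```python
from h import *
m=camera_model('wrist');w,d=capture('wrist');P=cloud(d,m)
k=(d>0)&(P[...,2]>.022)&(P[...,2]<.07)&(P[...,0]>.56)&(P[...,0]<.72)&(P[...,1]<-.02)&(P[...,1]>-.11)&(w.min(-1)>110)
q=P[k];print(len(q))
A=np.c_[q[:,:2],np.ones(len(q))];c=np.linalg.lstsq(A,q[:,2],rcond=None)[0];r=abs(A@c-q[:,2]);q=q[r<.004]
A=np.c_[q[:,:2],np.ones(len(q))];c=np.linalg.lstsq(A,q[:,2],rcond=None)[0]
print('plane',c.round(3),'x',np.percentile(q[:,0],[.5,99.5]).round(4),'y',np.percentile(q[:,1],[1,99]).round(4),'z',np.percentile(q[:,2],[.5,99.5]).round(4), cv2.minAreaRect((q[:,:2]*1000).astype(np.float32)))
pad=np.array([np.percentile(q[:,0],.5)+.014,np.mean(np.percentile(q[:,1],[1,99]))]);print('pad',pad,c@[*pad,1])
R=Rdown(0);rel([*pad,.13],R,'above');rel([*pad,.044],R,'down')
```

```text
2920
plane [-0.367  0.007  0.276] x [0.5962 0.6851] y [-0.0893 -0.0343] z [0.0233 0.0569] ((642.3169555664062, -61.00189208984375), (60.422515869140625, 94.13396453857422), 88.05802154541016)
pad [ 0.61018253 -0.06183001] 0.051635239399176275
above t 35.4 xyz [-68.  141.3 123.7] a [ 0.001 -0.006  0.403]
down t 35.4 xyz [-68.5 141.2 209.7] a [ 0.001 -0.006  0.403]
```

>>> move_arm(
  plan=[
    {"fingers": 0, "x": -20, "y": 40, "z": 0, "ax": 0, "ay": 0, "az": 0.1},
    {"fingers": 0, "x": -40, "y": 80, "z": 20, "ax": 0, "ay": 0, "az": 0.2},
    {"fingers": 0, "x": -60, "y": 120, "z": 50, "ax": 0, "ay": 0, "az": 0.3},
    {"fingers": 0, "x": -68, "y": 141, "z": 90, "ax": 0, "ay": -0.006, "az": 0.4},
    {"fingers": 0, "x": -68, "y": 141, "z": 124, "ax": 0, "ay": -0.006, "az": 0.403},
    {"fingers": 0, "x": -68, "y": 141, "z": 124, "ax": 0, "ay": -0.006, "az": 0.403},
    {"fingers": 0, "x": -68, "y": 141, "z": 124, "ax": 0, "ay": -0.006, "az": 0.403},
    {"fingers": 0, "x": -68, "y": 141, "z": 124, "ax": 0, "ay": -0.006, "az": 0.403},
    {"fingers": 0, "x": -68, "y": 141, "z": 124, "ax": 0, "ay": -0.006, "az": 0.403},
  ],
)

```text
time_s: 36.3
tcp_pos: [0.6107, -0.0615, 0.1316]
ee_rot: [1.0, 0.0, 0.001, 0.001]
force: [0.4, -0.1, 0.4]
finger_gap: -0.001
finger_force: 0.0
```

Run:
```python
from h import *
o=get_obs();print(o['tcp_pos'],o['force'],o['finger_gap'])
rel([.610,-.062,.048],Rdown(0),'down')
```

```text
[ 0.61069883 -0.06148192  0.13164412] [ 0.35678709 -0.05333866  0.40407049] -0.000602354774429519
down t 36.3 xyz [-0.9  0.4 83.6] a [ 0.002 -0.002  0.   ]
```

>>> move_arm(
  plan=[
    {"fingers": 0, "x": 0, "y": 0, "z": 25, "ax": 0, "ay": 0, "az": 0},
    {"fingers": 0, "x": 0, "y": 0, "z": 50, "ax": 0, "ay": 0, "az": 0},
    {"fingers": 0, "x": 0, "y": 0, "z": 62, "ax": 0, "ay": 0, "az": 0},
    {"fingers": 0, "x": 0, "y": 0, "z": 72, "ax": 0, "ay": 0, "az": 0},
    {"fingers": 0, "x": 0, "y": 0, "z": 80, "ax": 0, "ay": 0, "az": 0},
    {"fingers": 0, "x": 0, "y": 0, "z": 84, "ax": 0, "ay": 0, "az": 0},
    {"fingers": 0, "x": 0, "y": 0, "z": 87, "ax": 0, "ay": 0, "az": 0},
    {"fingers": 0, "x": 0, "y": 0, "z": 87, "ax": 0, "ay": 0, "az": 0},
    {"fingers": 0, "x": 0, "y": 0, "z": 87, "ax": 0, "ay": 0, "az": 0},
  ],
)

```text
time_s: 37.2
tcp_pos: [0.6089, -0.0621, 0.0463]
ee_rot: [1.0, -0.0, -0.001, 0.002]
force: [-14.7, -0.9, 30.9]
finger_gap: -0.001
finger_force: 15.6
```

It is on the stop: 31 N against a 10 N spring, with the tip at about 21 mm. I'll ease off slightly, hold, then let it up.

>>> move_arm(
  plan=[
    {"fingers": 0, "x": 0, "y": 0, "z": -1, "ax": 0, "ay": 0, "az": 0},
    {"fingers": 0, "x": 0, "y": 0, "z": -1, "ax": 0, "ay": 0, "az": 0},
    {"fingers": 0, "x": 0, "y": 0, "z": -1, "ax": 0, "ay": 0, "az": 0},
    {"fingers": 0, "x": 0, "y": 0, "z": -1, "ax": 0, "ay": 0, "az": 0},
    {"fingers": 0, "x": 0, "y": 0, "z": -1, "ax": 0, "ay": 0, "az": 0},
    {"fingers": 0, "x": 0, "y": 0, "z": -1, "ax": 0, "ay": 0, "az": 0},
    {"fingers": 0, "x": 0, "y": 0, "z": -1, "ax": 0, "ay": 0, "az": 0},
    {"fingers": 0, "x": 0, "y": 0, "z": -1, "ax": 0, "ay": 0, "az": 0},
    {"fingers": 0, "x": 0, "y": 0, "z": -1, "ax": 0, "ay": 0, "az": 0},
    {"fingers": 0, "x": 0, "y": 0, "z": -1, "ax": 0, "ay": 0, "az": 0},
    {"fingers": 0, "x": 0, "y": 0, "z": -1, "ax": 0, "ay": 0, "az": 0},
    {"fingers": 0, "x": 0, "y": 0, "z": -1, "ax": 0, "ay": 0, "az": 0},
  ],
)

```text
time_s: 38.4
tcp_pos: [0.6089, -0.0621, 0.0465]
ee_rot: [1.0, -0.0, -0.001, 0.002]
force: [-11.3, -0.8, 23.2]
finger_gap: 0.003
finger_force: 12.1
```

Run:
```python
from h import *
o=get_obs();print(o['tcp_pos'],o['force'].round(1))
m=camera_model('wrist');w,d=capture('wrist');P=cloud(d,m)
k=(d>0)&(P[...,2]>.01)&(P[...,2]<.04)&(P[...,0]>.63)&(P[...,0]<.69)&(P[...,1]<-.04)&(P[...,1]>-.08)&(w.min(-1)>110)
q=P[k];print(len(q));A=np.c_[q[:,:2],np.ones(len(q))];print('slope',np.linalg.lstsq(A,q[:,2],rcond=None)[0],'up was -0.367 (20.2 deg); stop = 0.1 deg')
```

```text
[ 0.60889789 -0.06214526  0.0465393 ] [-11.3  -0.8  23.2]
8165
slope [-0.02488378  0.00084815  0.03879916] up was -0.367 (20.2 deg); stop = 0.1 deg
```

>>> move_arm(
  plan=[
    {"fingers": 0, "x": 0, "y": 0, "z": -10, "ax": 0, "ay": 0, "az": 0},
    {"fingers": 0, "x": 0, "y": 0, "z": -20, "ax": 0, "ay": 0, "az": 0},
    {"fingers": 0, "x": 0, "y": 0, "z": -30, "ax": 0, "ay": 0, "az": 0},
    {"fingers": 0, "x": 0, "y": 0, "z": -50, "ax": 0, "ay": 0, "az": 0},
    {"fingers": 0, "x": 0, "y": 0, "z": -90, "ax": 0, "ay": 0, "az": 0},
    {"fingers": 0, "x": 0, "y": 0, "z": -130, "ax": 0, "ay": 0, "az": 0},
    {"fingers": 0, "x": 0, "y": 0, "z": -160, "ax": 0, "ay": 0, "az": 0},
    {"fingers": 0, "x": -50, "y": 0, "z": -190, "ax": 0, "ay": 0, "az": 0},
    {"fingers": 0, "x": -50, "y": 0, "z": -190, "ax": 0, "ay": 0, "az": 0},
    {"fingers": 0, "x": -50, "y": 0, "z": -190, "ax": 0, "ay": 0, "az": 0},
    {"fingers": 0, "x": -50, "y": 0, "z": -190, "ax": 0, "ay": 0, "az": 0},
  ],
)

```text
time_s: 39.55
tcp_pos: [0.5599, -0.0626, 0.2331]
ee_rot: [1.0, -0.001, -0.001, 0.001]
force: [0.1, -0.6, -0.6]
finger_gap: 0.002
finger_force: 0.0
```

Run:
```python
from h import *
o=get_obs();print(o['tcp_pos'],o['force'].round(1))
m=camera_model('wrist');w,d=capture('wrist');P=cloud(d,m);hung(d,m,[3,4])
k=(d>0)&(P[...,2]>.01)&(P[...,2]<.07)&(P[...,0]>.61)&(P[...,0]<.67)&(P[...,1]<-.04)&(P[...,1]>-.08)&(w.min(-1)>110)
q=P[k];A=np.c_[q[:,:2],np.ones(len(q))];print('slope',np.linalg.lstsq(A,q[:,2],rcond=None)[0])
w,d=capture('side');save('s4',cv2.resize(w[130:350,170:450],None,fx=2,fy=2))
```

```text
[ 0.55985239 -0.06260229  0.23312998] [ 0.1 -0.6 -0.6]
peg 3 2585 perp(top face) -4.3 along [-106.7  -42.5] row [-19.   25.9]
peg 4 9477 perp(top face) -4.5 along [-95.9   4.9] row [-23.3  25.5]
slope [-0.36653372  0.00857882  0.2758438 ]
```

View pics/s4.png

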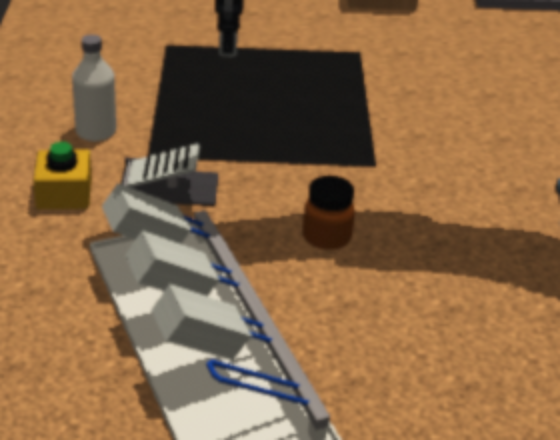

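The side view shows three cans hanging (around (150,215), (170,260) and (200,320)), the mat empty, the treadle back up at (165,165), and the bottle, box and jar in place.

```bash
python3 -c "
from station import *
print(close_job())"
```

```text
the job is handed in; nothing more can be done
None
```

I handed the job in at about 40 s: all three cans present hang fully home on pegs 2, 3 and 4, the treadle was held on its stop for over a second and is back up, and the bottle, jar and button box were not disturbed; the hand-in returned no verdict.

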